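Fit a coin cell in an opened dive computer with sprung battery tongs

TASK

Fit the fresh coin cell (the one without the red mark) into the opened dive computer in the case vise, with the orange sprung tongs and never with your fingers: press its edge against the brass spring contact just far enough to clear the hook opposite, set it flat on the holder floor, and let it come back under the hook so that it stays held there. The contact bends easily, so feel for it and push it gently; the case may sit a few millimetres to either side along the vise jaws. Then stand the tongs upright in their stand again, let go, and leave everything else on the bench where it is.

Things in the scene. Friction and masses are not known exactly. Their poses are not given: they have to be found in the camera images.
- tongs_grip (a point): Orange sprung plastic battery tongs, 100 mm long, 50 g, upright in their stand, tips down. Point midway between the finger plates, 63 mm above the jaw ends, 36 mm below the top; z up, arms at +y and -y, squeezed along y. Plates 22 mm wide (x), 34 mm high; 39 mm over them when open, 34 mm with the cell held; 36.5 mm keeps hold of the tongs and clears the cell by 4 mm a side.
- tongs: The same tongs; origin 1 mm below the jaw ends, axes as above. Two black jaws, 8 mm high, 15 mm wide (x), with a shallow V that centres a round cell; open 40 mm inside, 49 mm outside, closing 3 times as far as the plates. Spring: 4 N at each plate to start closing, 8 N at the cell; 40 N at the plates grips the cell with 11 N.
- stand_floor (a point): Wooden stand of the tongs, fixed, 35 mm high, with an open pocket 22.5 mm (x) by 58 mm (y), 22 mm deep below a mouth that flares by 4.5 mm a side. Point in the middle of the pocket's floor, 6 mm above the bench; z up. The tongs' y lies along the pocket's y, either way round, and their jaw ends rest on this floor.
- cell_center (a point): The fresh coin cell: a steel disc 24.5 mm in diameter, 7.7 mm thick, 11 g, plain silver on top, lying flat in the tray. Point at its centre, half-way up; z along its axis.
- spent_center (a point): The spent coin cell, same size, with a red top; also in the tray, to be left there. Point at its centre.
- tray: Low grey tray, fixed, 90 mm (x) by 150 mm (y), walls 12 mm high and 4 mm thick, floor 4 mm above the bench. Origin at the centre of its underside. The two cells lie on it about 36 mm to either side of its middle along y.
- vise: Case vise, fixed, 112 mm by 108 mm; its two jaws run along x. Origin at the centre of its underside. It holds the dive computer, face down, back off: a round black case 70 mm wide, 63 mm inside, its rim 37 mm above the bench. Across the jaws (y) and in turn it lies true in the vise, but along them (x) it may sit up to 5 mm to either side, which is not measured.
- vise_mid (a point): Where the middle of the cell's home place would be, on the holder floor (22 mm above the bench), if the case sat in mid-vise; axes as the vise. Seen from the true middle: white hook at -x, 6 mm wide, its nose from x = -16 to -9.75 mm at heights 8.4 to 10 mm above the floor, over the cell's edge; stops beside it, 8.5 mm high; sides (y) open for jaws within 10 mm in x and 30 mm in y.
- spring_mid (a point): Where the free face of the brass spring contact, at the +x end of the holder, would be if the case sat in mid-vise; so it too is up to 5 mm to either side along x. Face 9 mm wide (y), reaching 14.7 mm above the holder floor. It gives towards +x: 1.5 N to start, 2.6 N at 1.5 mm (cell at home), 4.3 N at 4 mm (cell just clears the hook), 5.4 N at 5.5 mm (hard stop); above 9 N it is spoilt.
- steel_watch: Steel wrist watch with its bracelet laid out, 150 mm long, 11 mm high. Bystander. Origin under its middle.
- gold_watch: Gold wrist watch laid out, 150 mm long, 11 mm high. Bystander. Origin under its middle.
- pot: Black plastic pot, 48 mm wide, 34 mm high. Bystander. Origin under its middle.
- dish: Clear dish with a lump of green cleaning putty, 74 mm wide, 15 mm high. Bystander. Origin under its middle.
- driver: Screwdriver lying flat, 120 mm long, 26 mm high. Bystander.
- loupe: Black eye loupe, 38 mm wide, 30 mm high. Bystander. Origin under its middle.
- caseback: Steel back of the dive computer, a disc of 65 mm, 3.5 mm thick, lying on the bench. Bystander. Origin under its middle.

How it is judged (in metres and radians):
On the way, in this order (a step that is already met when the one before it is completed fails the run):
1. the fresh cell is carried in the tongs, clear of the tray (height (world z) of cell_center above 0.035 m and contact force between tongs and cell above 1 N), for 0.2 s.
2. the cell, still in the tongs, has pushed the spring contact back far enough to clear the hook (contact force between contact and cell above 3.8 N and contact force between tongs and cell above 1 N), for 0.1 s.
3. the cell lies flat at home under the hook and the tongs have let it go (height (world z) of cell_center between 0.02425 and 0.02745 m and angle between cell_center's own z axis and vertical below 0.08 rad and x of cell_center in the frame of vise_mid between -0.0075 and 0.0075 m and y of cell_center in the frame of vise_mid between -0.003 and 0.003 m and contact force between contact and cell above 1 N and contact force between tongs and cell below 0.1 N), for 0.3 s.
At the end, for the whole second after the job is handed in: The fresh cell lies flat (0.08 rad) on the holder floor (height within 1.6 mm), in its home place under the hook, the contact pressing on it (over 1 N); the tongs stand in the stand's pocket, within 10 mm of its middle, on its floor (5 mm), upright (0.15 rad), released; both at rest (height (world z) of cell_center between 0.02425 and 0.02745 m and angle between cell_center's own z axis and vertical below 0.08 rad and x of cell_center in the frame of vise_mid between -0.0075 and 0.0075 m and y of cell_center in the frame of vise_mid between -0.003 and 0.003 m and contact force between contact and cell above 1 N and linear speed of cell below 0.01 m/s and horizontal distance between tongs_grip and stand_floor below 0.01 m and z of tongs_grip in the frame of stand_floor between 0.058 and 0.068 m and angle between tongs_grip's own z axis and vertical below 0.15 rad and linear speed of tongs below 0.02 m/s); the robot touches nothing.
It fails at once if the spring contact is pushed with more than 9 N (contact force between contact and anything else above 9 N).
It fails at once if the fingers touch the fresh cell (contact force between the fingers and cell above 0.3 N).
It fails at once if the spent cell or another bystander is moved by more than 15 mm (distance of any of spent_center, steel_watch, gold_watch, pot, dish, driver, loupe, caseback from where it was at the start of the episode above 0.015 m).
It also fails if it takes over 72 s, if anything falls off the work surface, if the arm or the gripper's body presses on something with over 40 N, if the wrist force passes 120 N, or if a joint passes its speed limit or range.

ROBOT

A 6-joint arm with a two-finger parallel gripper is mounted at the origin on the work surface. World frame = base frame: x ahead of the robot, y to its left, z up, the work surface at z = 0. Lengths are in mm, angles in rad, forces in N, time in s.
With the tool pointing down it reaches from about 350 to 975 mm from the base axis. Payload 7.1 kg.
Tool frame: the origin (TCP) lies at the very end of the fingers, on their centre line; the grasp point (between the pads) lies 19 mm behind it; z points along the fingers, y is the direction in which the jaws open and shut (so a half turn about z gives the same grasp; the last joint's range is limited). The gripper opens to 88 mm and grips with 3 to 60 N. Pads are 20 mm wide; open, the fingers measure 115 mm over their backs; the gripper's body (75 mm by 178 mm) begins 61 mm behind the grasp point.
Start: joints at [1.1, 0.423, 1.63, -0, 1.089, -0.019], TCP at [272.833, 562.287, 222.675] pointing down, gripper open.
Joint ranges: [-3, 3], [-0.9, 2.11], [0.09, 2.58], [-1.31, 4.45], [0.11, 2.69], [-2.54, 2.54]. Speed limits (rad/s): [2.39, 2.39, 3.01, 3.14, 3.14, 3.14].

INTERFACE

Orientations are given as a rotation vector (axis times angle).
In Python, from workcell import ctrl, imaging gives the robot as it stands. The module is installed in compiled form; this text tells all that it offers.
- The arm moves only by the shell command python3 -m pendant 'ROWS'. ROWS is JSON, a list of rows, each an object with "turn": the turn, a rotation vector about the world's x, y, z in rad, a list of three; "dp": the shift along the world's x, y, z in m, a list of three; "claw": the finger opening in m, from 0 to 0.0878. A call has 1 to 8 rows; each row is the pose to reach, as a shift and turn from the pose commanded when the call began; what a row does not reach only later rows make up. A row lasts 1/10 s, in which the tool goes at most 50 mm and 8.59 degrees, less where a joint would pass 70% of its speed; a pose out of reach is approached as far as the arm can. A call with a gripper value outside its range is refused whole. The fingers move at their own pace and stop on an object; the grip force is fixed at half the most. Time passes only in rows, so rows that repeat a pose let the fingers close. It gives the time, the measured TCP pose, the force and the opening at its end, in the units of the state.
- ctrl.get_obs(): the state, without advancing time (a new reading comes with each control period).
- imaging.get_image(name): name is "scene" or "top" or "wrist"; returns a dict with "pixels" (384x512x3 uint8, blue, green, red), "fov_y" (degrees; the focal length in pixels is half the picture's height over the tangent of half this angle, whatever the lens; pixels are square), "cx", "cy" (the principal point, pixels), "xyz" and "rotation" of the camera in the world. Camera axes: x right, y up, looking along -z (the intrinsics and any distortion apply to the point x, -y, -z); pixel columns grow to the right and rows downward; lengths in mm; the calibration is good to about 2 mm. A picture is of the moment at which its call begins. There is no depth.
- ctrl.close_job(): hands the job in, once; it reports no verdict.
The state is a dict: "t": time; "qpos": joint angles; "qvel": joint speeds; "joint_torque": joint torques, N m; "ee_pos": TCP position; "orientation": TCP orientation; "ft_force": force on the tool from outside, world axes, zero at the start; "moment": the same for the moment, N m; "width": finger opening in mm.
Only numpy, scipy, OpenCV 4.12 (cv2) and the standard library are available. Lean on these libraries where they do the work, as an engineer would, in place of code of your own. Each camera call takes 0.05 s, during which the arm holds its last target.

## Working session

There is one attempt and no reset: what is moved stays moved. The work goes in short steps, Python scripts to look and compute and a shell command to move; the robot and the scene stay as the last step left them, time stands still between calls to the robot, and variables do not carry over. Pictures are saved under pics/ and viewed, and the job is handed in when it is done.

```bash
mkdir -p pics; ls
cat > h.py <<'E'
import numpy as np, cv2
from workcell import ctrl, imaging
def snap(n,f):
    d=imaging.get_image(n); cv2.imwrite('pics/'+f,d['pixels']); np.save('pics/'+f+'.npy',d,allow_pickle=True); return d
def load(f): return np.load('pics/'+f+'.npy',allow_pickle=True).item()
E
python3 - <<'E'
from h import *
for n in ['scene','top','wrist']:
    d=snap(n,n+'0.png'); print(n,{k:v for k,v in d.items() if k!='pixels'})
print(ctrl.get_obs())
E
```

```text
pics
scene {'fov_y': 48.62475326225967, 'cx': 256.27346659394885, 'cy': 190.2615532294673, 'xyz': array([954.87217157, 646.72401555, 547.65811928]), 'rotation': array([0.37042469, 1.27889968, 2.34710023])}
top {'fov_y': 49.239320396233886, 'cx': 249.20512893052268, 'cy': 198.2387538603137, 'xyz': array([443.80482213,   8.31111379, 927.98366115]), 'rotation': array([ 0.09259765, -0.13994902, -1.55418823])}
wrist {'fov_y': 69.41447441104467, 'cx': 257.76518023794824, 'cy': 191.75226438163986, 'xyz': array([204.79930025, 595.34853675, 383.72971704]), 'rotation': array([-0.25247457, -0.15591146,  1.11099162])}
{'t': 0.15, 'qpos': array([ 1.10001628e+00,  4.23702809e-01,  1.63046408e+00, -2.19311070e-05,
        1.08857609e+00, -1.90298511e-02]), 'qvel': array([ 5.54507105e-04, -2.02723504e-03, -9.28884061e-04,  1.69974206e-03,
        2.31255824e-05,  3.38874069e-04]), 'joint_torque': array([ 4.56401585e-04, -5.44984925e+01, -2.73917717e+01,  6.44152192e-02,
        2.04308558e-02, -6.30554177e-05]), 'ee_pos': array([272.6540364 , 561.9435861 , 222.07663119]), 'orientation': array([-7.03515011e-01, -3.06154111e+00,  1.76026261e-03]), 'ft_force': array([ 0.02817822,  0.28695576, -0.41357065]), 'moment': array([-0.04103106, -0.003497  ,  0.03075881]), 'width': 88.00140105332498}
```

View pics/scene0.png

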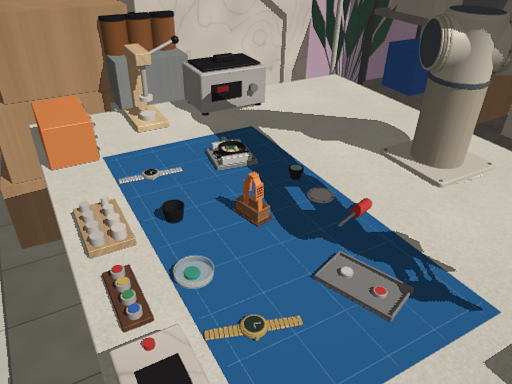

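View pics/top0.png

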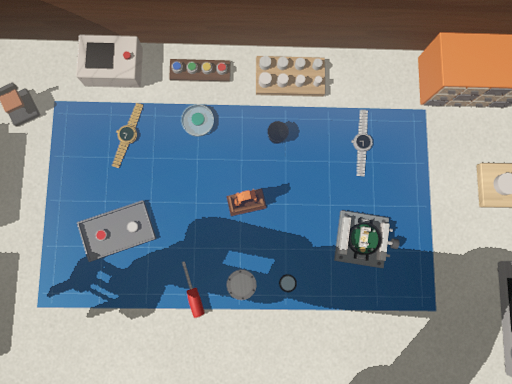

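View pics/wrist0.png

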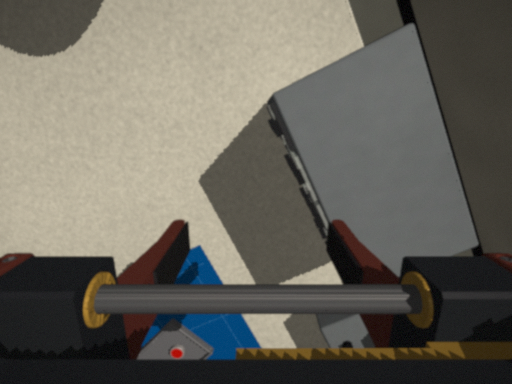

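```bash
cat >> h.py <<'E'
from scipy.spatial.transform import Rotation as R
def ray(d,uv):
    uv=np.atleast_2d(np.array(uv,float)); f=d['pixels'].shape[0]/2/np.tan(np.radians(d['fov_y']/2))
    v=np.c_[(uv[:,0]-d['cx'])/f,-(uv[:,1]-d['cy'])/f,-np.ones(len(uv))]
    return R.from_rotvec(d['rotation']).apply(v)
def plane(d,uv,z):
    r=ray(d,uv); return d['xyz']+r*((z-d['xyz'][2])/r[:,2])[:,None]
def proj(d,p):
    f=d['pixels'].shape[0]/2/np.tan(np.radians(d['fov_y']/2))
    c=R.from_rotvec(d['rotation']).inv().apply(np.atleast_2d(p)-d['xyz'])
    return np.c_[d['cx']-f*c[:,0]/c[:,2],d['cy']+f*c[:,1]/c[:,2]]
def tri(views):
    A=np.zeros((3,3));b=np.zeros(3)
    for d,uv in views:
        r=ray(d,uv)[0];r/=np.linalg.norm(r);P=np.eye(3)-np.outer(r,r);A+=P;b+=P@d['xyz']
    return np.linalg.solve(A,b)
def crop(d,x0,y0,w,h,s,f):
    cv2.imwrite('pics/'+f,cv2.resize(d['pixels'][y0:y0+h,x0:x0+w],None,fx=s,fy=s,interpolation=cv2.INTER_CUBIC))
E
python3 - <<'E'
from h import *
d=load('top0.png')
a=cv2.resize(d['pixels'][185:225,215:280],None,fx=6,fy=6,interpolation=2)
b=cv2.resize(d['pixels'][195:275,325:405],None,fx=5,fy=5,interpolation=2)
c=cv2.resize(d['pixels'][195:265,70:165],None,fx=4,fy=4,interpolation=2)
o=np.zeros((600,800,3),np.uint8);o[:240,:390]=a;o[:400,400:800]=b;o[300:580,:380]=c
cv2.imwrite('pics/topz.png',o)
s=load('scene0.png')
a=cv2.resize(s['pixels'][165:230,230:280],None,fx=6,fy=6,interpolation=2)
b=cv2.resize(s['pixels'][130:175,200:265],None,fx=6,fy=6,interpolation=2)
o=np.zeros((600,800,3),np.uint8);o[:390,:300]=a;o[:270,400:790]=b
cv2.imwrite('pics/scz.png',o)
print(plane(d,[[58,102],[425,110],[435,309],[38,307]],0))
E
```

```text
[[ 798.27175262  420.7208762     0.        ]
 [ 798.39384417 -429.10488499    0.        ]
 [ 344.43666492 -427.7707035     0.        ]
 [ 342.05233188  427.27542578    0.        ]]
```

View pics/topz.png

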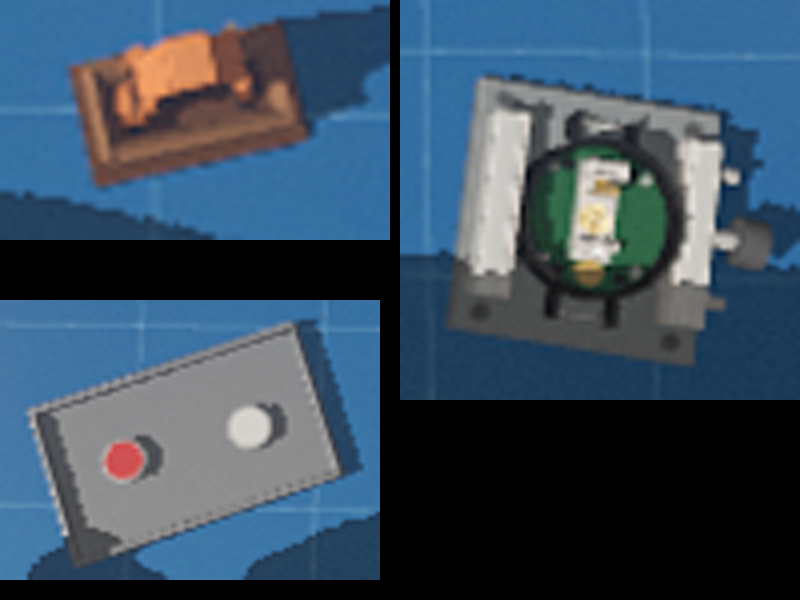

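View pics/scz.png

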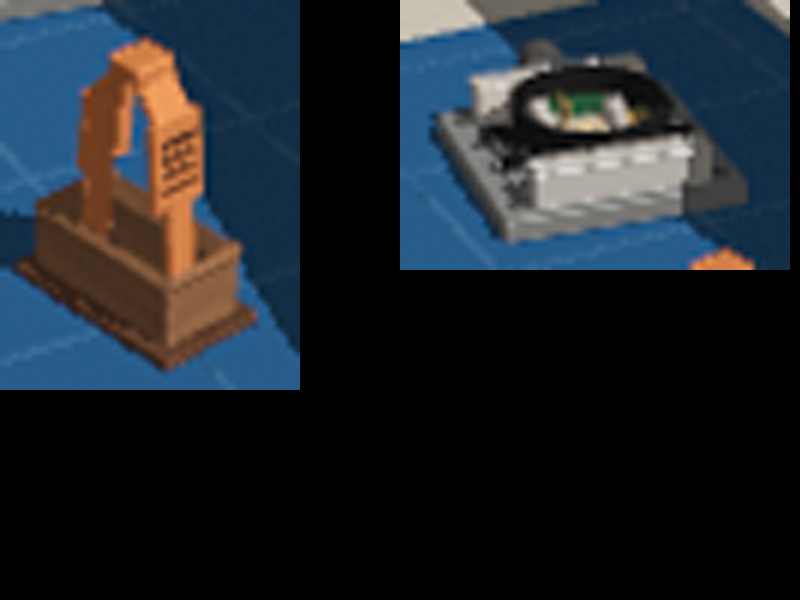

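Run:
```python
from h import *
d=load('top0.png');o=ctrl.get_obs();w=load('wrist0.png')
print('tcp in wrist',proj(w,o['ee_pos']), 'view dir',ray(w,[[256,192]]))
Rt=R.from_rotvec(o['orientation']).as_matrix();print(Rt)
print('cam in tool',Rt.T@(w['xyz']-o['ee_pos']))
st=np.array([[70,68],[285,20],[312,130],[98,185]])/6+[215,185]
p=plane(d,st,5);print('stand',p,p.mean(0),[np.linalg.norm(p[i]-p[i-1]) for i in range(4)])
t=np.array([[32,412],[295,322],[342,473],[80,565]])/4+[70,195]-[0,75]
p=plane(d,t,12);print('tray',p,p.mean(0),[np.linalg.norm(p[i]-p[i-1]) for i in range(4)])
c=np.array([[249,427],[124,461]])/4+[70,120]
print('cells',plane(d,c,11.7))
v=np.array([[480,75],[722,112],[692,365],[447,328]])/5+[245,195]
p=plane(d,v,10);print('vise',p,p.mean(0),[np.linalg.norm(p[i]-p[i-1]) for i in range(4)])
rim=np.array([[602,216]])/5+[245,195];print('rim',plane(d,rim,37))
```

```text
tcp in wrist [[257.58729667 235.35840082]] view dir [[ 0.24719983 -0.12902337 -0.96035752]]
[[-8.99688891e-01  4.36531380e-01 -5.04450224e-04]
 [ 4.36531671e-01  8.99688297e-01 -1.03400073e-03]
 [ 2.47419657e-06 -1.15048747e-03 -9.99999338e-01]]
cam in tool [  75.63087119    0.24734171 -161.65329028]
stand [[585.45920818  31.38037597   5.        ]
 [604.84425133 -48.38330912   5.        ]
 [563.62477299 -58.67170645   5.        ]
 [541.99777511  20.24462323   5.        ]] [573.9815019  -13.85750409   5.        ] [np.float64(44.86536697575988), np.float64(82.085475918659), np.float64(42.48407364955144), np.float64(81.82612130187073)]
tray [[520.9011502  351.4734767   12.        ]
 [572.26718694 212.57443873  12.        ]
 [490.12876074 183.36178492  12.        ]
 [439.36464497 320.33973449  12.        ]] [505.66543571 266.93735871  12.        ] [np.float64(87.2783569315251), np.float64(148.09258076986433), np.float64(87.17855356558323), np.float64(146.08201161553737)]
cells [[514.38415716 234.6620073   11.7       ]
 [495.11326325 300.64415375  11.7       ]]
vise [[ 557.98986507 -223.07714517   10.        ]
 [ 543.01507135 -331.17265499   10.        ]
 [ 431.77528814 -313.6102321    10.        ]
 [ 446.57204169 -206.18034224   10.        ]] [ 494.83806656 -268.51009363   10.        ] [np.float64(112.69176241766839), np.float64(109.1278318824036), np.float64(112.61761880921313), np.float64(108.44411072901381)]
rim [[ 494.64187767 -267.54435393   37.        ]]
```

```bash
python3 -m pendant '[{"dp":[0.04,-0.08,0],"turn":[0,0,0.1],"claw":0.0878},{"dp":[0.08,-0.16,0],"turn":[0,0,0.2],"claw":0.0878},{"dp":[0.12,-0.23,0],"turn":[0,0,0.3],"claw":0.0878},{"dp":[0.15,-0.29,0],"turn":[0,0,0.4],"claw":0.0878},{"dp":[0.15,-0.29,0],"turn":[0,0,0.5],"claw":0.0878},{"dp":[0.15,-0.29,0],"turn":[0,0,0.6],"claw":0.0878},{"dp":[0.15,-0.29,0],"turn":[0,0,0.69],"claw":0.0878},{"dp":[0.15,-0.29,0],"turn":[0,0,0.69],"claw":0.0878}]'
python3 -m pendant '[{"dp":[0.04,-0.07,0],"turn":[0,0,0],"claw":0.0878},{"dp":[0.151,-0.286,0],"turn":[0,0,0],"claw":0.0878},{"dp":[0.151,-0.286,0],"turn":[0,0,0],"claw":0.0878},{"dp":[0.151,-0.286,0],"turn":[0,0,0],"claw":0.0878},{"dp":[0.151,-0.286,0],"turn":[0,0,0],"claw":0.0878},{"dp":[0.151,-0.286,0],"turn":[0,0,0],"claw":0.0878},{"dp":[0.151,-0.286,0],"turn":[0,0,0],"claw":0.0878},{"dp":[0.151,-0.286,0],"turn":[0,0,0],"claw":0.0878}]'
python3 - <<'E'
from h import *
w=snap('wrist','w1.png');o=ctrl.get_obs();print(o['qpos'],o['ee_pos'],R.from_rotvec(o['orientation']).as_matrix())
E
```

```text
t: 0.95
ee_pos: [423.9, 269.6, 222.6]
orientation: [0.369, -3.12, 0.001]
ft_force: [0.2, 0.5, 0.3]
width: 87.7
t: 1.75
ee_pos: [575.2, -15.3, 222.4]
orientation: [-0.366, 3.12, -0.0]
ft_force: [-0.5, 1.1, -0.2]
width: 88.2
[-4.49426281e-02  3.50079113e-01  1.74409189e+00  4.61575031e-04
  1.04800254e+00 -1.85098219e+00] [574.16322877 -13.78580552 222.22003545] [[-9.72511269e-01 -2.32855138e-01 -5.62289598e-04]
 [-2.32855386e-01  9.72511279e-01  4.25613369e-04]
 [ 4.47726717e-04  5.44845959e-04 -9.99999751e-01]]
```

View pics/w1.png

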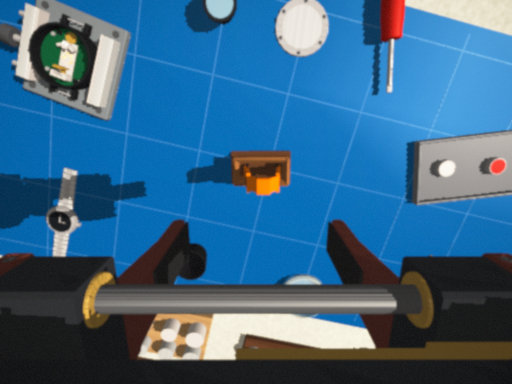

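Run:
```python
from h import *
w=load('w1.png');crop(w,215,135,95,75,8,'w1z.png')
```

```text
(no output)
```

View pics/w1z.png

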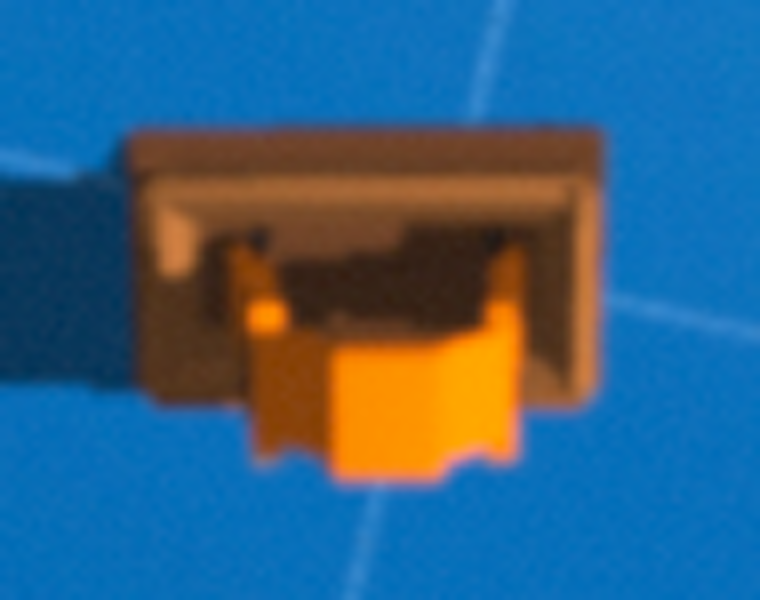

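Run:
```python
from h import *
w=load('w1.png');o=np.array([215,135])
c=np.array([[145,178],[598,178],[600,408],[140,405]])/8+o
p=plane(w,c,35);print('rim',p,p.mean(0),[np.linalg.norm(p[i]-p[i-1]) for i in range(4)])
e=p[1]-p[0];e2=p[2]-p[3];print(np.degrees(np.arctan2(e[1],e[0])),np.degrees(np.arctan2(e2[1],e2[0])))
c=np.array([[333,345],[443,345],[443,482],[333,482]])/8+o
p=plane(w,c,105);print('top',p,p.mean(0),[np.linalg.norm(p[i]-p[i-1]) for i in range(4)])
# vise & cells
print(plane(w,[[446,168],[497,166]],11.7),plane(w,[[63,57]],37))
```

```text
rim [[563.04931082 -50.53804862  35.        ]
 [546.47865178  19.17164744  35.        ]
 [582.74826944  29.36329181  35.        ]
 [599.58970972 -43.6384288   35.        ]] [572.96648544 -11.41038454  35.        ] [np.float64(37.18609290196414), np.float64(71.65213511266126), np.float64(37.67432521354828), np.float64(74.91919194647336)]
103.37158205092102 102.99080843859538
top [[ 5.66340592e+02 -1.88486431e+01  1.05000000e+02]
 [ 5.63053563e+02 -5.02524644e+00  1.05000000e+02]
 [ 5.80989062e+02 -5.24331143e-01  1.05000000e+02]
 [ 5.84335962e+02 -1.45955784e+01  1.05000000e+02]] [573.67979451  -9.74844976 105.        ] [np.float64(18.491129938812033), np.float64(14.208830282001275), np.float64(18.491629732583547), np.float64(14.463807823721886)]
[[514.4176736  233.78847103  11.7       ]
 [495.80706733 300.11427084  11.7       ]] [[ 494.9659614 -263.5521292   37.       ]]
```

```bash
python3 -m pendant '[{"dp":[0,0.003,-0.04],"turn":[0,0,0],"claw":0.0878},{"dp":[0,0.003,-0.08],"turn":[0,0,0],"claw":0.0878},{"dp":[0,0.003,-0.08],"turn":[0,0,0],"claw":0.0878},{"dp":[0,0.003,-0.08],"turn":[0,0,0],"claw":0.0878}]'
python3 - <<'E'
from h import *
w=snap('wrist','w2.png');s=snap('scene','s2.png');o=ctrl.get_obs();print(o['ee_pos']);crop(s,210,120,90,110,5,'s2z.png')
E
```

```text
t: 2.2
ee_pos: [573.2, -9.2, 142.8]
orientation: [0.375, -3.117, -0.001]
ft_force: [0.4, -0.0, 1.0]
width: 88.1
[574.95570506  -9.81890907 144.60214593]
```

View pics/w2.png

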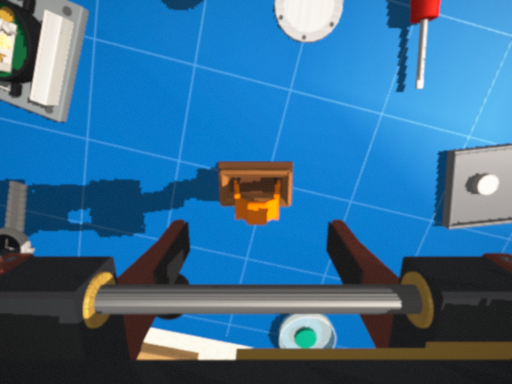

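View pics/s2z.png

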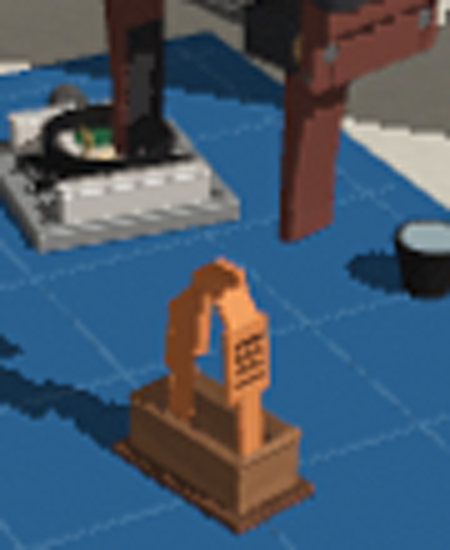

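Run:
```python
from h import *
w=load('w2.png');crop(w,205,150,100,80,8,'w2z.png');print(w['xyz'],w['rotation'])
o=ctrl.get_obs();print(o['ee_pos'])
```

```text
[500.14554284 -27.11569699 304.63967161] [-0.19852644 -0.25266382  1.79637167]
[574.95570506  -9.81890907 144.60214593]
```

View pics/w2z.png

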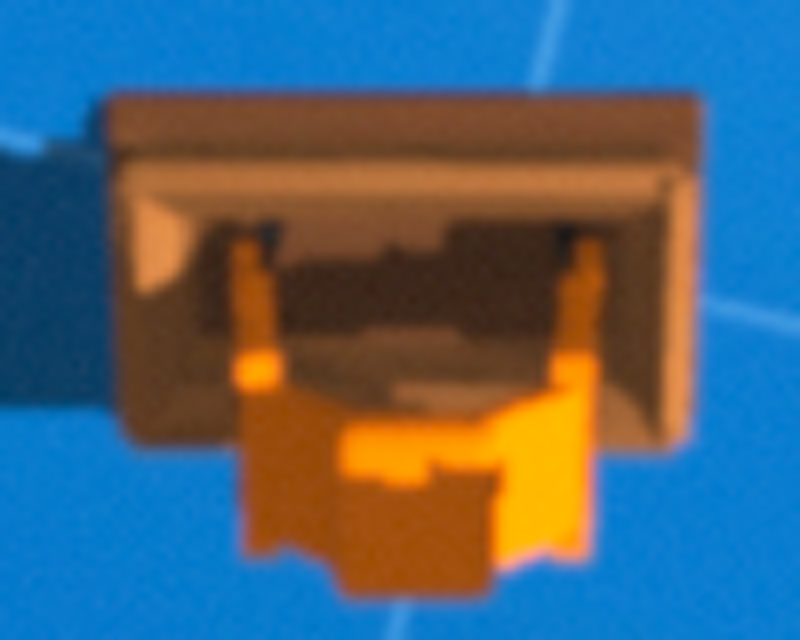

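Run:
```python
from h import *
w=load('w2.png');o=np.array([205,150])
c=np.array([[338,420],[495,420],[495,600],[338,600]])/8+o
p=plane(w,c,105);print('top',p.mean(0),[np.linalg.norm(p[i]-p[i-1]) for i in range(4)])
c=np.array([[125,160],[690,165],[690,450],[125,445]])/8+o
p=plane(w,c,35);print('rim',p,p.mean(0),[np.linalg.norm(p[i]-p[i-1]) for i in range(4)])
e=p[1]-p[0];print(np.degrees(np.arctan2(e[1],e[0])))
# floor/jaw mid: arms outer at plates top z~86
c=np.array([[243,555],[593,560]])/8+o
p=plane(w,c,86);print('arms',p,p.mean(0),np.linalg.norm(p[0]-p[1]));e=p[1]-p[0];print(np.degrees(np.arctan2(e[1],e[0])))
s=load('s2.png')
# finger tips centres in image mapping : tip pixel for grippers
print(proj(w,[573.8,-10.7,142.7]))
```

```text
top [573.0944024   -9.90942378 105.        ] [np.float64(18.36911964203979), np.float64(14.869446104581153), np.float64(18.368872559216697), np.float64(15.22814830329652)]
rim [[562.26432631 -49.82167088  35.        ]
 [546.33724771  18.25955282  35.        ]
 [582.2486725   28.28051934  35.        ]
 [598.74811488 -42.35476268  35.        ]] [572.39959035 -11.40909035  35.        ] [np.float64(37.240052992945394), np.float64(69.91941685960009), np.float64(37.28337699155274), np.float64(72.53671253742287)]
103.16710793932644
arms [[589.16987627 -24.90672521  86.        ]
 [580.97472825  11.14605769  86.        ]] [585.07230226  -6.88033376  86.        ] 36.97247091908182
102.8062815211562
[[255.45006227 235.50035425]]
```

```bash
python3 -m pendant '[{"dp":[-0.0005,0.0005,-0.04],"turn":[0,0,0],"claw":0.0878},{"dp":[-0.0005,0.0005,-0.075],"turn":[0,0,0],"claw":0.0878},{"dp":[-0.0005,0.0005,-0.0927],"turn":[0,0,0],"claw":0.06},{"dp":[-0.0005,0.0005,-0.0927],"turn":[0,0,0],"claw":0.045},{"dp":[-0.0005,0.0005,-0.0927],"turn":[0,0,0],"claw":0.0365},{"dp":[-0.0005,0.0005,-0.0927],"turn":[0,0,0],"claw":0.0365},{"dp":[-0.0005,0.0005,-0.0927],"turn":[0,0,0],"claw":0.0365},{"dp":[-0.0005,0.0005,-0.0927],"turn":[0,0,0],"claw":0.0365}]'
python3 - <<'E'
from h import *
w=snap('wrist','w3.png');s=snap('scene','s3.png');o=ctrl.get_obs();print(o['ee_pos'],o['width'],o['ft_force'])
a=np.hstack([cv2.resize(w['pixels'][150:300,170:350],None,fx=2.5,fy=2.5),cv2.resize(s['pixels'][120:230,205:295],(0,0),fx=3.4,fy=3.41)[:375]])
print(a.shape);cv2.imwrite('pics/c3.png',a)
E
```

```text
t: 3.1
ee_pos: [574.1, -10.2, 51.2]
orientation: [-0.373, 3.117, -0.0]
ft_force: [-0.1, 0.7, 0.4]
width: 43.0
[574.01478432 -10.23848056  50.89952398] 37.698731388572185 [-0.25738769  0.28849936  4.31747976]
(375, 756, 3)
```

View pics/c3.png

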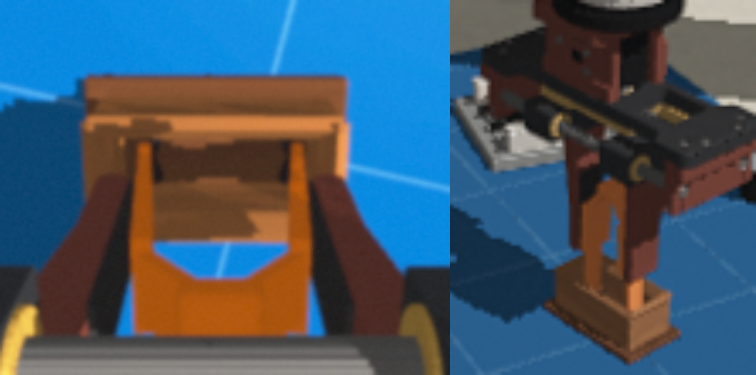

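```bash
python3 -m pendant '[{"dp":[0,0,0],"turn":[0,0,0],"claw":0.0365},{"dp":[0,0,0],"turn":[0,0,0],"claw":0.0365},{"dp":[0,0,0.015],"turn":[0,0,0],"claw":0.0365},{"dp":[0,0,0.04],"turn":[0,0,0],"claw":0.0365},{"dp":[0,0,0.07],"turn":[0,0,0],"claw":0.0365},{"dp":[-0.01,0.03,0.07],"turn":[0,0,0],"claw":0.0365},{"dp":[-0.02,0.07,0.07],"turn":[0,0,0],"claw":0.0365},{"dp":[-0.03,0.11,0.07],"turn":[0,0,0],"claw":0.0365}]'
python3 - <<'E'
from h import *
s=snap('scene','s4.png');o=ctrl.get_obs();print(o['ee_pos'],o['width'],o['ft_force']);crop(s,200,100,200,150,4,'s4z.png')
E
```

```text
t: 4.0
ee_pos: [543.1, 100.5, 121.2]
orientation: [-0.371, 3.119, 0.0]
ft_force: [-0.3, 0.4, 0.0]
width: 36.5
[541.32784331 105.33174655 120.896497  ] 36.63158525473004 [-2.3984165   3.41178915 -0.20817324]
```

View pics/s4z.png

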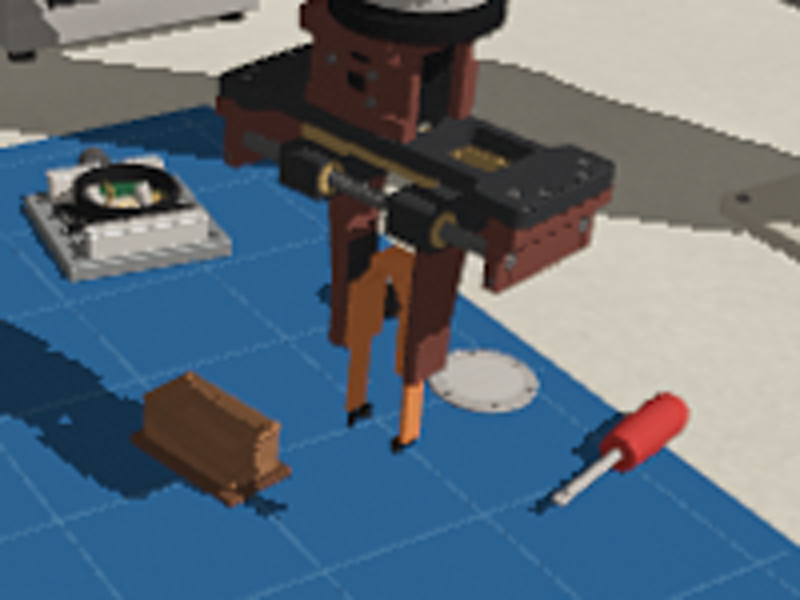

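```bash
python3 -m pendant '[{"dp":[-0.01,0.045,0],"turn":[0,0,0],"claw":0.0365},{"dp":[-0.02,0.09,0],"turn":[0,0,0],"claw":0.0365},{"dp":[-0.027,0.125,0],"turn":[0,0,0],"claw":0.0365},{"dp":[-0.029,0.134,0],"turn":[0,0,0],"claw":0.0365},{"dp":[-0.029,0.134,-0.02],"turn":[0,0,0],"claw":0.0365},{"dp":[-0.029,0.134,-0.03],"turn":[0,0,0],"claw":0.0365},{"dp":[-0.029,0.134,-0.03],"turn":[0,0,0],"claw":0.0365}]'
python3 - <<'E'
from h import *
s=snap('scene','s5.png');w=snap('wrist','w5.png');o=ctrl.get_obs();print(o['ee_pos'],o['width'],o['ft_force']);crop(s,310,150,120,180,3.3,'s5z.png');crop(w,180,120,150,120,5,'w5z.png')
E
```

```text
t: 4.75
ee_pos: [513.3, 232.6, 88.8]
orientation: [0.372, -3.116, 0.002]
ft_force: [0.5, -0.2, 0.2]
width: 36.8
[514.41728904 232.94634026  90.03207725] 36.65529482605646 [-0.39657653 -0.3408327   0.28935495]
```

View pics/s5z.png

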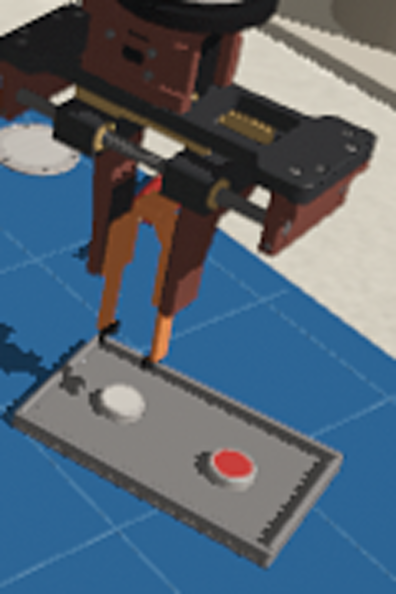

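View pics/w5z.png

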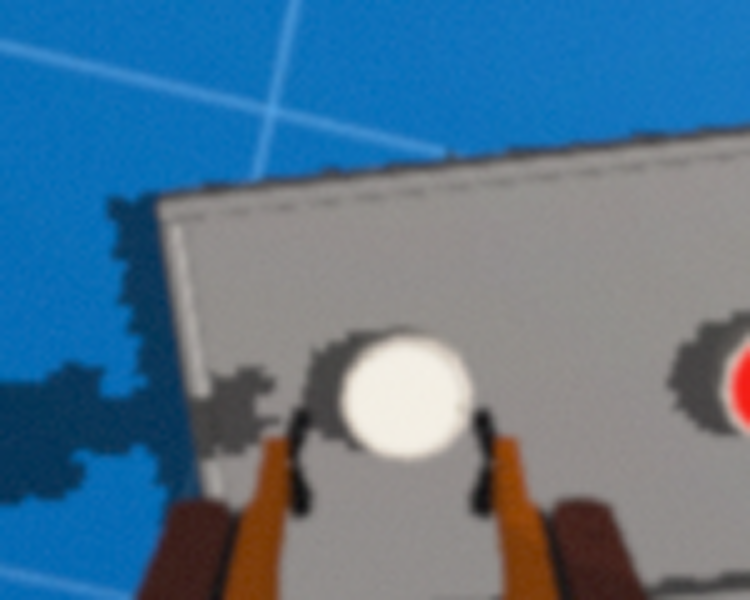

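Run:
```python
from h import *
w=load('w5.png');o=np.array([180,120])
def blob(d,x0,y0,x1,y1,thr=200):
    p=d['pixels'][y0:y1,x0:x1]; m=(p.min(2)>thr).astype(np.uint8)
    n,l,st,c=cv2.connectedComponentsWithStats(m);i=1+np.argmax(st[1:,4]);return c[i]+[x0,y0],st[i]
c,st=blob(w,230,170,290,225);print(c,st,plane(w,c,11.7))
s=load('s5.png');c2,st=blob(s,330,260,360,285,170);print(c2,st,plane(s,c2,11.7)); print('tri',tri([(w,c),(s,c2)]))
j=np.array([[391.5,463]])/5+o
print('jaw',plane(w,j,50)); 
J=np.array([[297,412],[487,410],[485,515],[300,515]])/5+o;print(plane(w,J,50))
```

```text
[260.839599   199.45363409] [ 20  19  23  22 399] [[514.10460245 235.42845646  11.7       ]]
[347.12195122 270.82926829] [11  7 13  9 82] [[514.00006427 236.3441716   11.7       ]]
tri [513.9479289  235.76324963  11.39560218]
jaw [[513.199881   232.81238768  50.        ]]
[[508.53821121 216.82242924  50.        ]
 [501.40324645 244.96951015  50.        ]
 [518.16155825 249.03899275  50.        ]
 [524.9550046  220.94866279  50.        ]]
```

```bash
python3 -m pendant '[{"dp":[0.001,0.0025,-0.01],"turn":[0,0,0],"claw":0.0365},{"dp":[0.001,0.0025,-0.025],"turn":[0,0,0],"claw":0.0365},{"dp":[0.001,0.0025,-0.036],"turn":[0,0,0],"claw":0.0365},{"dp":[0.001,0.0025,-0.0405],"turn":[0,0,0],"claw":0.0365},{"dp":[0.001,0.0025,-0.0405],"turn":[0,0,0],"claw":0.0365}]'
python3 - <<'E'
from h import *
s=snap('scene','s6.png');w=snap('wrist','w6.png');o=ctrl.get_obs();print(o['ee_pos'],o['width'],o['ft_force']);crop(s,310,200,110,130,4,'s6z.png');crop(w,180,120,150,120,5,'w6z.png')
E
```

```text
t: 5.35
ee_pos: [514.8, 236.0, 48.4]
orientation: [0.373, -3.118, 0.001]
ft_force: [-0.2, -0.1, -0.1]
width: 36.7
[515.20907718 236.24579756  49.16931302] 36.93584849158682 [-0.17138044 -0.23038719 -0.9140654 ]
```

View pics/s6z.png

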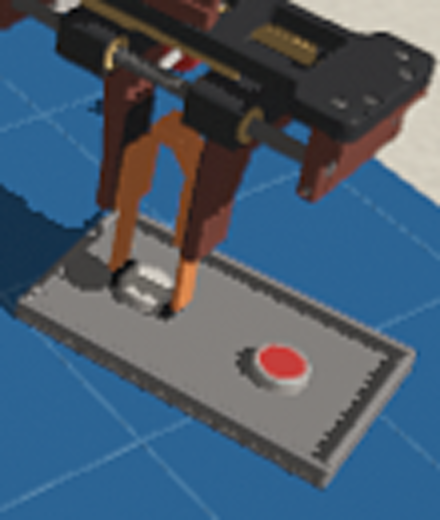

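View pics/w6z.png

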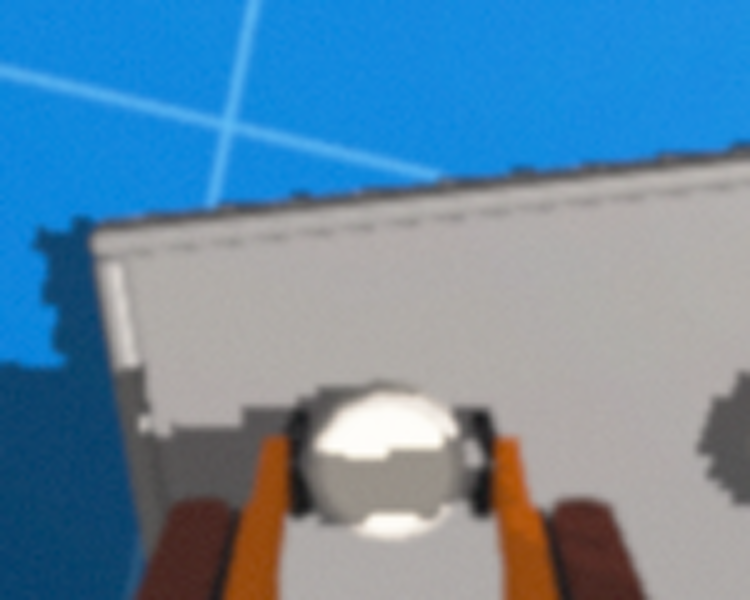

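```bash
python3 -m pendant '[{"dp":[0,0,0],"turn":[0,0,0],"claw":0.03},{"dp":[0,0,0],"turn":[0,0,0],"claw":0.03},{"dp":[0,0,0],"turn":[0,0,0],"claw":0.03},{"dp":[0,0,0],"turn":[0,0,0],"claw":0.03},{"dp":[0,0,0.01],"turn":[0,0,0],"claw":0.03},{"dp":[0,0,0.04],"turn":[0,0,0],"claw":0.03},{"dp":[0,0,0.071],"turn":[0,0,0],"claw":0.03},{"dp":[0,0,0.071],"turn":[0,0,0],"claw":0.03}]'
python3 - <<'E'
from h import *
s=snap('scene','s7.png');w=snap('wrist','w7.png');o=ctrl.get_obs();print(o['ee_pos'],o['width'],o['ft_force']);
a=cv2.resize(s['pixels'][170:300,310:420],None,fx=3.5,fy=3.5);b=cv2.resize(w['pixels'][150:260,200:310],(400,455));cv2.imwrite('pics/c7.png',np.hstack([a,b]))
E
```

```text
t: 6.25
ee_pos: [518.0, 237.5, 124.9]
orientation: [-0.372, 3.112, 0.003]
ft_force: [0.8, 0.9, 0.4]
width: 34.1
[515.71395516 236.43108484 121.4478099 ] 34.39629712412419 [-0.80056148  0.54111551 -0.79894283]
```

View pics/c7.png

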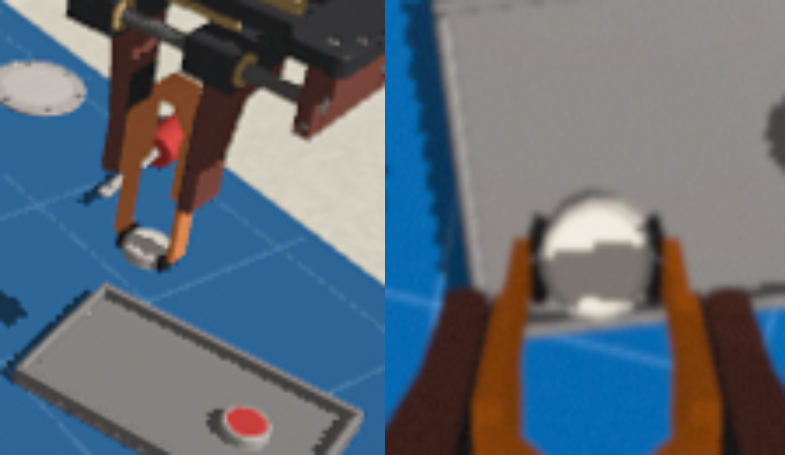

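```bash
python3 -m pendant '[{"dp":[0,-0.02,0.02],"turn":[0,0,0],"claw":0.03},{"dp":[0.0,-0.06,0.04],"turn":[0,0,0],"claw":0.03},{"dp":[0.005,-0.1,0.06],"turn":[0,0,0],"claw":0.03},{"dp":[0.01,-0.145,0.06],"turn":[0,0,-0.05],"claw":0.03},{"dp":[0.01,-0.19,0.06],"turn":[0,0,-0.1],"claw":0.03},{"dp":[0.015,-0.235,0.06],"turn":[0,0,-0.15],"claw":0.03},{"dp":[0.02,-0.28,0.06],"turn":[0,0,-0.2],"claw":0.03},{"dp":[0.02,-0.32,0.06],"turn":[0,0,-0.25],"claw":0.03}]'
python3 -m pendant '[{"dp":[0.0,-0.04,0],"turn":[0,0,-0.05],"claw":0.03},{"dp":[0.005,-0.08,0],"turn":[0,0,-0.1],"claw":0.03},{"dp":[0.01,-0.12,0],"turn":[0,0,-0.124],"claw":0.03},{"dp":[0.01,-0.16,0],"turn":[0,0,-0.124],"claw":0.03},{"dp":[0.01,-0.176,0],"turn":[0,0,-0.124],"claw":0.03},{"dp":[0.01,-0.176,0],"turn":[0,0,-0.124],"claw":0.03},{"dp":[0.01,-0.176,0],"turn":[0,0,-0.124],"claw":0.03}]'
python3 - <<'E'
from h import *
w=snap('wrist','w8.png');o=ctrl.get_obs();print(o['ee_pos'],o['width'],o['ft_force'],o['qpos'])
E
```

```text
t: 7.15
ee_pos: [534.7, -85.7, 179.2]
orientation: [-0.023, -3.14, -0.0]
ft_force: [0.8, 0.7, -1.1]
width: 34.0
t: 7.85
ee_pos: [544.6, -258.7, 179.4]
orientation: [-0.214, -3.132, -0.002]
ft_force: [-0.7, 0.3, -0.7]
width: 34.3
[ 544.76092582 -258.20710145  179.69914066] 33.970294281540774 [ 0.57999443 -0.4938519  -1.30923381] [-4.62566146e-01  4.42967556e-01  1.71126679e+00  4.83890583e-04
  9.89333256e-01 -1.89835821e+00]
```

View pics/w8.png

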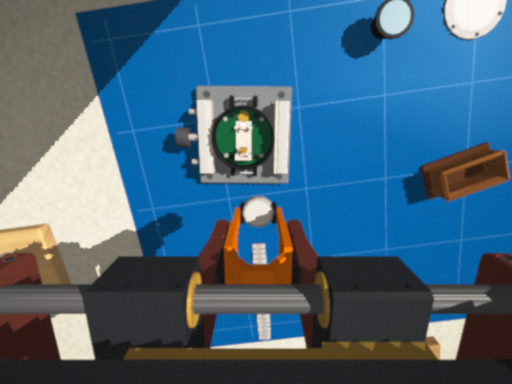

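Run:
```python
from h import *
w=load('w8.png');crop(w,185,80,115,110,5.4,'w8z.png')
```

```text
(no output)
```

View pics/w8z.png

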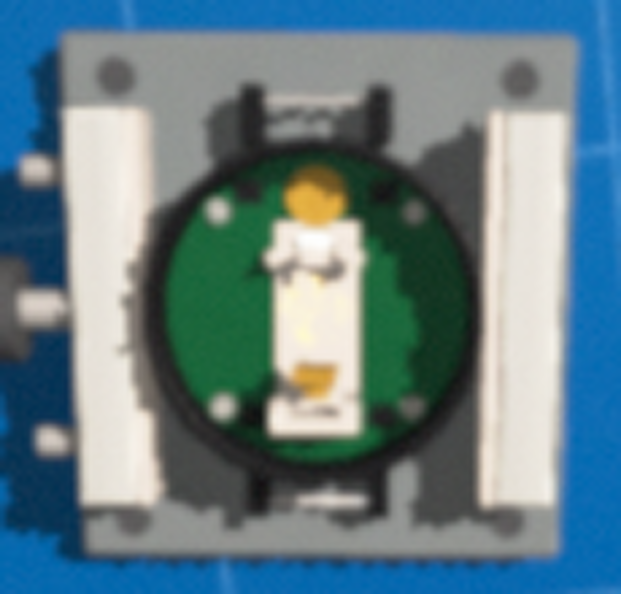

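Run:
```python
from h import *
w=load('w8.png');o=np.array([185,80])
def P(c,z): return plane(w,np.array(c)/5.4+o,z)
for z in (8,12):
  p=P([[62,35],[578,38],[557,553],[85,555]],z);print(z,p.mean(0),[np.linalg.norm(p[i]-p[i-1]) for i in range(4)])
  for a,b in((0,1),(3,2),(0,3),(1,2)):
    e=p[b]-p[a];print(np.degrees(np.arctan2(e[1],e[0])))
# jaws inner edges z~35
p=P([[150,110],[158,500],[487,110],[480,505]],36);print('jaws',p,p.mean(0))
for a,b in((0,1),(2,3)):
    e=p[b]-p[a];print(np.degrees(np.arctan2(e[1],e[0])))
print('rim',P([[316,140],[316,465],[150,303],[482,303]],37))
print('strip',P([[315,222],[315,437]],24))
print('spring top',P([[313,368],[290,368],[335,368],[313,395]],36.7))
print('hook',P([[313,228],[313,245]],32))
```

```text
8 [ 495.73982051 -267.83345538    8.        ] [np.float64(111.96586176686556), np.float64(107.80794063714036), np.float64(110.92154263346852), np.float64(108.31679088351488)]
81.85113762185006
82.40191686125837
-8.63070039685035
-8.374973649873098
12 [ 495.43140708 -267.60134443   12.        ] [np.float64(110.62225867817416), np.float64(106.5142330753915), np.float64(109.59047149327526), np.float64(107.01697706087613)]
81.85113762185006
82.40191686125837
-8.630700396850363
-8.374973649873104
jaws [[ 451.82584146 -293.3256623    36.        ]
 [ 527.98168382 -305.61444799   36.        ]
 [ 460.73468762 -228.60725828   36.        ]
 [ 538.18308541 -239.3742859    36.        ]] [ 494.68132458 -266.73041362   36.        ]
-9.166442558615495
-7.914642368078174
rim [[ 461.73529587 -262.23949358   37.        ]
 [ 524.99191526 -271.8639468    37.        ]
 [ 488.00048634 -299.80808747   37.        ]
 [ 497.0593055  -234.03705648   37.        ]]
strip [[ 477.27224577 -265.45253297   24.        ]
 [ 521.31411353 -272.16177353   24.        ]]
spring top [[ 505.27477223 -269.49340225   36.7       ]
 [ 504.63898212 -274.10860782   36.7       ]
 [ 505.88293072 -265.07877485   36.7       ]
 [ 510.6839305  -270.31946019   36.7       ]]
hook [[ 478.1885031  -265.59794514   32.        ]
 [ 481.46956073 -266.09901084   32.        ]]
```

```bash
python3 -m pendant '[{"dp":[0.0147,-0.0176,-0.04],"turn":[0,0,0],"claw":0.03},{"dp":[0.0147,-0.0176,-0.075],"turn":[0,0,0],"claw":0.03},{"dp":[0.0147,-0.0176,-0.085],"turn":[0,0,0],"claw":0.03},{"dp":[0.0147,-0.0176,-0.085],"turn":[0,0,0],"claw":0.03},{"dp":[0.0147,-0.0176,-0.085],"turn":[0,0,0],"claw":0.03}]'
python3 - <<'E'
from h import *
w=snap('wrist','w9.png');o=ctrl.get_obs();print(o['ee_pos'],o['width'],o['ft_force']);crop(w,185,60,150,140,5.0,'w9z.png')
crop(w,215,80,80,90,8,'w9zz.png')
E
```

```text
t: 8.4
ee_pos: [560.7, -276.6, 96.6]
orientation: [0.211, 3.134, -0.0]
ft_force: [0.8, 0.5, -0.7]
width: 33.9
[ 561.02859745 -277.06054712   97.18646413] 34.0531980307332 [ 0.08377887 -0.37914473 -0.57157688]
```

View pics/w9z.png

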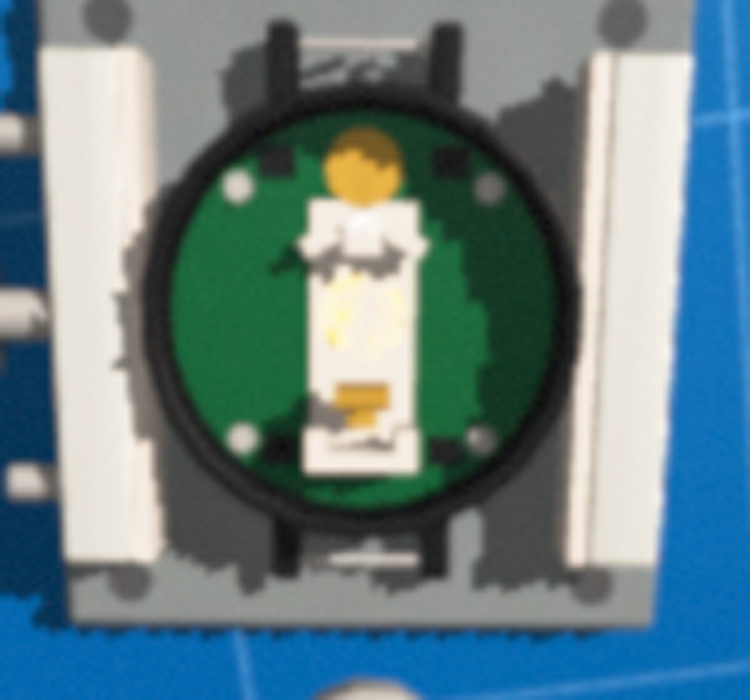

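View pics/w9zz.png

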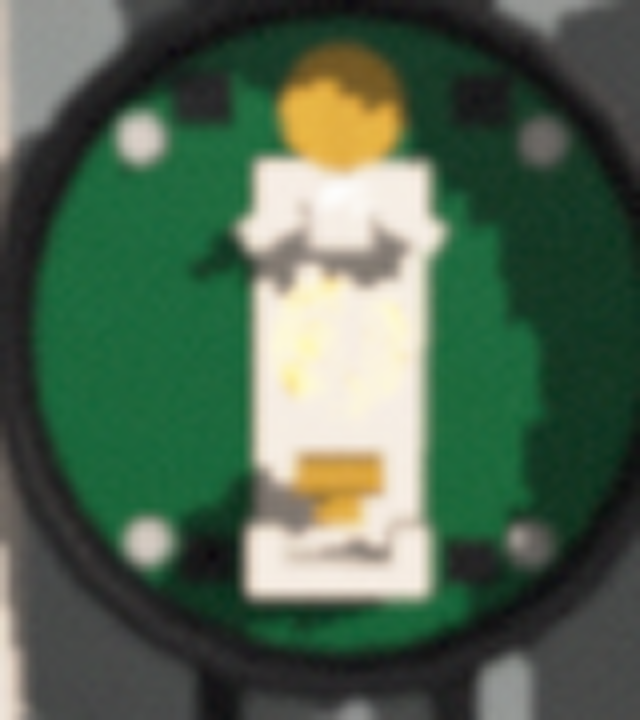

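Run:
```python
from h import *
w=load('w9.png');o=np.array([185,60])
V=np.array([495.5,-267.7]);a=np.radians(-8.5);ex=np.array([np.cos(a),np.sin(a)]);ey=np.array([-ex[1],ex[0]])
def L(p): q=p[:,:2]-V;return np.c_[q@ex,q@ey].round(2)
def P(c,z): return plane(w,np.array(c)/5.+o,z)
def Z(c,z): return plane(w,np.array(c)/8.+[215,80],z)
print('cam',L(w['xyz'][None]),w['xyz'])
print('base bottom edge',L(P([[70,628],[655,628]],8)), 'jaws z36',L(P([[152,55],[160,560],[588,55],[566,562],[40,50],[692,55],[660,565],[62,560]],36)))
print('rim',L(P([[362,82],[362,528],[145,305],[580,305]],37)))
print('face22',L(Z([[340,453],[298,453],[383,453]],22)),'face36.7',L(Z([[340,453],[298,453],[383,453],[340,493]],36.7)))
print('hook tip z32',L(Z([[340,248],[340,235],[340,165]],32)),'strip',L(Z([[340,158],[340,600]],24)),'stops',L(Z([[245,235],[445,235],[340,252],[340,222]],30.5)))
```

```text
cam [[-9.93 -0.04]] [ 485.67679454 -266.27120563  258.28942349]
base bottom edge [[ 57.42 -54.26]
 [ 55.97  55.02]] jaws z36 [[-38.23 -32.  ]
 [ 38.17 -32.94]
 [-39.07  32.64]
 [ 37.62  33.5 ]
 [-38.7  -48.57]
 [-39.27  48.05]
 [ 37.92  48.92]
 [ 38.39 -48.97]]
rim [[-34.81  -0.81]
 [ 32.24   0.05]
 [ -2.3  -33.99]
 [ -3.18  33.33]]
face22 [[10.45 -0.18]
 [10.51 -4.58]
 [10.4   4.33]] face36.7 [[ 9.19 -0.17]
 [ 9.24 -4.3 ]
 [ 9.13  4.06]
 [13.08 -0.12]]
hook tip z32 [[-10.18  -0.43]
 [-11.4   -0.44]
 [-17.91  -0.53]] strip [[-1.886e+01 -5.500e-01]
 [ 2.561e+01  2.000e-02]] stops [[-11.28  -9.8 ]
 [-11.54   9.89]
 [ -9.8   -0.43]
 [-12.63  -0.46]]
```

Run:
```python
from h import *
w=load('w9.png');crop(w,215,180,90,70,8,'w9c.png')
```

```text
(no output)
```

View pics/w9c.png

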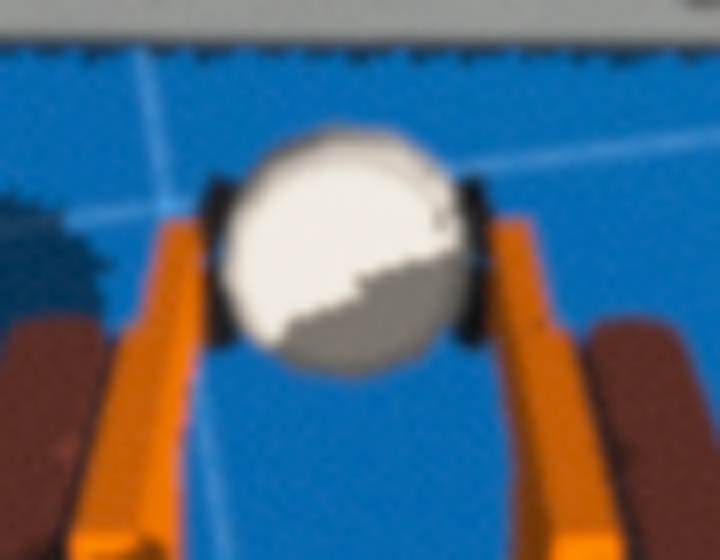

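Run:
```python
from h import *
w=load('w9.png')
V=np.array([495.5,-267.7]);a=np.radians(-8.5);ex=np.array([np.cos(a),np.sin(a)]);ey=np.array([-ex[1],ex[0]])
def L(p): q=p[:,:2]-V;return np.c_[q@ex,q@ey].round(2)
def Z(c,z): return plane(w,np.array(c)/8.+[215,180],z)
print(L(Z([[347,262],[347,145],[347,378],[222,262],[470,262]],57.7)),L(np.array([[560.,-277.3]])))
print(ex,ey)
```

```text
[[ 65.09   1.26]
 [ 53.28   1.1 ]
 [ 77.17   1.42]
 [ 65.25 -10.78]
 [ 64.93  13.1 ]] [[6.521e+01 4.000e-02]]
[ 0.98901586 -0.14780941] [0.14780941 0.98901586]
```

```bash
python3 -m pendant '[{"dp":[-0.02,0.0025,0],"turn":[0,0,0],"claw":0.03},{"dp":[-0.05,0.006,0],"turn":[0,0,0],"claw":0.03},{"dp":[-0.0686,0.0087,0],"turn":[0,0,0],"claw":0.03},{"dp":[-0.0686,0.0087,-0.008],"turn":[0,0,0],"claw":0.03},{"dp":[-0.0686,0.0087,-0.016],"turn":[0,0,0],"claw":0.03},{"dp":[-0.0686,0.0087,-0.016],"turn":[0,0,0],"claw":0.03},{"dp":[-0.0686,0.0087,-0.016],"turn":[0,0,0],"claw":0.03}]'
python3 - <<'E'
from h import *
F=[]
for i in range(6):
    w=imaging.get_image('top');o=ctrl.get_obs();F.append(np.r_[o['ft_force'],o['ee_pos'],o['width']])
print(np.round(F,2));print(np.mean(F,0))
w=snap('wrist','w10.png');s=snap('scene','s10.png');crop(w,200,140,110,90,7,'w10z.png');crop(s,190,90,90,90,6,'s10z.png')
E
```

```text
t: 9.15
ee_pos: [492.4, -268.8, 79.4]
orientation: [0.213, 3.134, -0.0]
ft_force: [-0.2, -0.3, -0.6]
width: 33.8
[[ 2.5000e-01  4.1000e-01  1.1000e-01  4.9233e+02 -2.6880e+02  7.9500e+01
   3.4520e+01]
 [ 1.5000e-01  5.8000e-01 -1.5800e+00  4.9221e+02 -2.6874e+02  7.9520e+01
   3.4110e+01]
 [-5.0000e-01 -1.3000e-01  1.0000e-02  4.9206e+02 -2.6873e+02  7.9520e+01
   3.4070e+01]
 [-2.1000e-01 -5.0000e-02 -1.2000e-01  4.9191e+02 -2.6871e+02  7.9560e+01
   3.4100e+01]
 [ 1.3000e-01 -8.0000e-02 -1.1000e-01  4.9179e+02 -2.6867e+02  7.9520e+01
   3.3940e+01]
 [-0.0000e+00 -3.4000e-01 -5.8000e-01  4.9170e+02 -2.6864e+02  7.9530e+01
   3.4110e+01]]
[-3.17678447e-02  6.64380077e-02 -3.77965057e-01  4.91999951e+02
 -2.68714461e+02  7.95258503e+01  3.41411140e+01]
```

View pics/w10z.png

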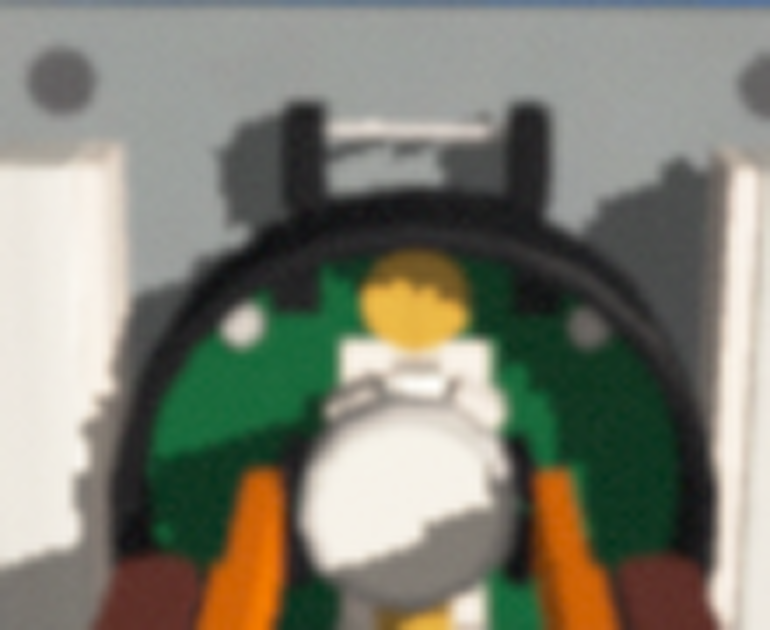

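View pics/s10z.png

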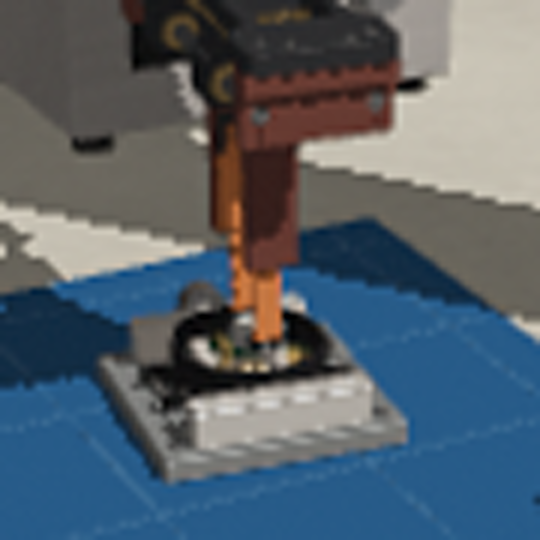

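```bash
cat > f.py <<'E'
from h import *
import sys
F=[]
for i in range(int(sys.argv[1]) if len(sys.argv)>1 else 6):
    imaging.get_image('top');o=ctrl.get_obs();F.append(np.r_[o['ft_force'],o['ee_pos'],o['width'],o['moment']])
F=np.array(F);m=F.mean(0);a=np.radians(-8.5);ex=np.array([np.cos(a),np.sin(a)])
print('t',o['t'],'F',m[:3].round(2),'Fx\'',(F[:,:2]@ex).round(2),(m[:2]@ex).round(2),'pos',F[-1,3:6].round(2),'x\'',((F[-1,3:5]-[495.5,-267.7])@ex).round(2),'w',m[6].round(2),'M',m[7:].round(3))
E
python3 -m pendant '[{"dp":[0.0015,-0.0002,-0.0007],"turn":[0,0,0],"claw":0.03},{"dp":[0.0015,-0.0002,-0.0007],"turn":[0,0,0],"claw":0.03},{"dp":[0.0015,-0.0002,-0.0007],"turn":[0,0,0],"claw":0.03}]'; python3 f.py 6
python3 -m pendant '[{"dp":[0.0005,-0.0001,0],"turn":[0,0,0],"claw":0.03},{"dp":[0.0005,-0.0001,0],"turn":[0,0,0],"claw":0.03}]'; python3 f.py 6
python3 -m pendant '[{"dp":[0.0005,-0.0001,0],"turn":[0,0,0],"claw":0.03},{"dp":[0.0005,-0.0001,0],"turn":[0,0,0],"claw":0.03}]'; python3 f.py 6
```

```text
t: 9.85
ee_pos: [493.0, -268.8, 78.8]
orientation: [-0.213, -3.134, 0.0]
ft_force: [-0.4, 0.0, -0.6]
width: 34.3
t 10.15 F [ 0.22  0.05 -0.34] Fx' [ 0.64  0.14  0.69 -0.22 -0.07  0.09] 0.21 pos [ 492.89 -268.79   78.77] x' -2.42 w 34.12 M [ 0.049 -0.003 -0.   ]
t: 10.35
ee_pos: [493.5, -269.0, 78.8]
orientation: [0.213, 3.134, -0.0]
ft_force: [0.5, -0.3, -0.5]
width: 34.4
t 10.65 F [ 0.16 -0.09 -0.39] Fx' [ 0.29 -0.49 -0.3   0.1   0.71  0.74] 0.17 pos [ 493.4  -268.9    78.74] x' -1.89 w 34.08 M [ 0.03  0.02 -0.  ]
t: 10.85
ee_pos: [494.0, -269.0, 78.8]
orientation: [-0.213, -3.134, 0.0]
ft_force: [-0.8, -0.6, -1.4]
width: 33.9
t 11.15 F [-0.24  0.13 -0.77] Fx' [-0.87 -0.41 -0.74  0.16 -0.01  0.34] -0.25 pos [ 493.91 -269.03   78.76] x' -1.38 w 34.04 M [ 0.031 -0.007 -0.005]
```

```bash
python3 -m pendant '[{"dp":[0.0005,-0.0001,0],"turn":[0,0,0],"claw":0.03},{"dp":[0.0005,-0.0001,0],"turn":[0,0,0],"claw":0.03}]'; python3 f.py 6
python3 -m pendant '[{"dp":[0.0005,-0.0001,0],"turn":[0,0,0],"claw":0.03},{"dp":[0.0005,-0.0001,0],"turn":[0,0,0],"claw":0.03}]'; python3 f.py 6
python3 -m pendant '[{"dp":[0.0005,-0.0001,0],"turn":[0,0,0],"claw":0.03},{"dp":[0.0005,-0.0001,0],"turn":[0,0,0],"claw":0.03}]'; python3 f.py 6
```

```text
t: 11.35
ee_pos: [494.3, -269.1, 78.7]
orientation: [-0.213, -3.134, -0.0]
ft_force: [-0.4, 1.0, -0.1]
width: 33.9
t 11.65 F [-0.42 -0.04 -0.41] Fx' [-0.04 -0.02 -0.93 -0.35 -0.24 -0.87] -0.41 pos [ 494.38 -269.07   78.75] x' -0.91 w 34.04 M [ 0.063  0.128 -0.001]
t: 11.85
ee_pos: [494.7, -269.1, 78.7]
orientation: [-0.213, -3.134, -0.0]
ft_force: [-2.2, -0.3, -0.2]
width: 33.7
t 12.15 F [-1.16 -0.03 -0.35] Fx' [-0.88 -2.21 -1.48 -0.93 -0.47 -0.91] -1.15 pos [ 494.83 -269.16   78.74] x' -0.45 w 34.0 M [0.07  0.321 0.002]
t: 12.35
ee_pos: [495.3, -269.3, 78.7]
orientation: [-0.213, -3.134, -0.0]
ft_force: [-2.0, 0.2, 0.7]
width: 34.2
t 12.65 F [-1.51  0.51 -0.12] Fx' [-0.92 -1.46 -2.37 -1.31 -1.09 -2.27] -1.57 pos [ 495.38 -269.25   78.75] x' 0.11 w 34.03 M [ 0.128  0.382 -0.014]
```

```bash
python3 -m pendant '[{"dp":[0.001,-0.00015,0],"turn":[0,0,0],"claw":0.03},{"dp":[0.001,-0.00015,0],"turn":[0,0,0],"claw":0.03}]'; python3 f.py 6
python3 -m pendant '[{"dp":[0.001,-0.00015,0],"turn":[0,0,0],"claw":0.03},{"dp":[0.001,-0.00015,0],"turn":[0,0,0],"claw":0.03}]'; python3 f.py 6
python3 - <<'E'
from h import *
w=snap('wrist','w11.png');crop(w,200,140,110,90,7,'w11z.png')
E
```

```text
t: 12.85
ee_pos: [496.4, -269.4, 78.8]
orientation: [-0.213, -3.134, -0.0]
ft_force: [-1.9, 0.5, 0.1]
width: 34.0
t 13.15 F [-2.34  0.38  0.59] Fx' [-2.37 -1.81 -2.44 -3.05 -1.85 -2.68] -2.37 pos [ 496.37 -269.42   78.76] x' 1.11 w 34.02 M [0.167 0.491 0.02 ]
t: 13.35
ee_pos: [497.4, -269.6, 78.7]
orientation: [-0.213, -3.134, -0.0]
ft_force: [-2.4, 0.3, 0.6]
width: 34.2
t 13.65 F [-2.51  0.54  0.49] Fx' [-2.48 -3.2  -2.14 -2.31 -2.52 -2.7 ] -2.56 pos [ 497.35 -269.59   78.71] x' 2.1 w 34.14 M [0.201 0.621 0.012]
```

View pics/w11z.png

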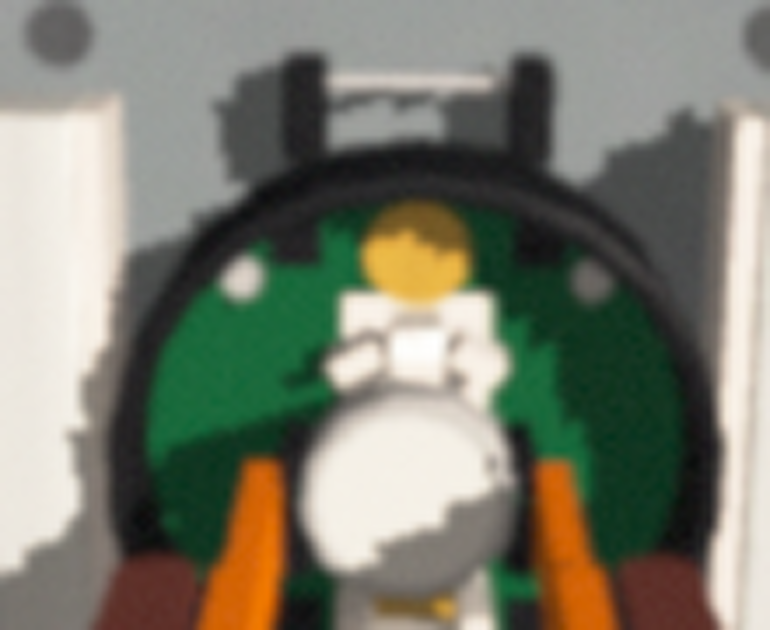

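```bash
python3 -m pendant '[{"dp":[0.0015,-0.0002,0],"turn":[0,0,0],"claw":0.03},{"dp":[0.0015,-0.0002,0],"turn":[0,0,0],"claw":0.03}]'; python3 f.py 6
python3 -m pendant '[{"dp":[0.001,-0.00015,0],"turn":[0,0,0],"claw":0.03},{"dp":[0.001,-0.00015,0],"turn":[0,0,0],"claw":0.03}]'; python3 f.py 8
python3 - <<'E'
from h import *
w=snap('wrist','w12.png');crop(w,200,140,110,90,7,'w12z.png')
E
```

```text
t: 13.9
ee_pos: [498.9, -269.8, 78.8]
orientation: [-0.213, -3.134, -0.0]
ft_force: [-3.5, 1.1, 0.5]
width: 34.2
t 14.2 F [-3.33  0.7   0.53] Fx' [-3.34 -2.87 -3.47 -3.71 -3.84 -3.16] -3.4 pos [ 498.85 -269.8    78.76] x' 3.62 w 34.05 M [0.197 0.788 0.027]
t: 14.4
ee_pos: [499.9, -269.9, 78.8]
orientation: [-0.213, -3.134, -0.0]
ft_force: [-4.5, 0.7, 1.0]
width: 34.1
t 14.8 F [-4.    0.77  1.24] Fx' [-4.19 -4.27 -3.65 -4.07 -4.06 -3.75 -4.38 -4.16] -4.07 pos [ 499.86 -269.93   78.78] x' 4.64 w 33.89 M [0.199 0.903 0.007]
```

View pics/w12z.png

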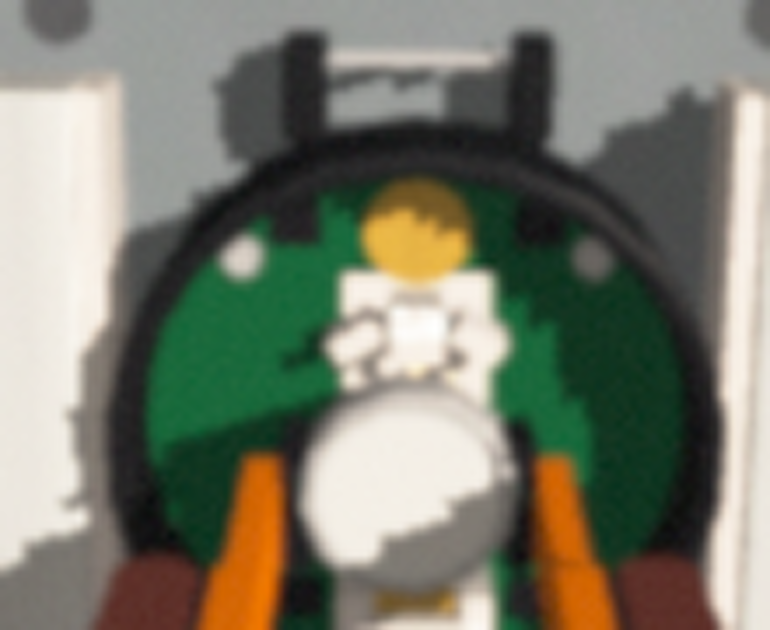

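```bash
python3 -m pendant '[{"dp":[0,0,0],"turn":[-0.0015,-0.01,0],"claw":0.03},{"dp":[0,0,0],"turn":[-0.003,-0.02,0],"claw":0.03},{"dp":[0,0,0],"turn":[-0.003,-0.02,0],"claw":0.03}]'; python3 f.py 8
python3 -m pendant '[{"dp":[0,0,0],"turn":[-0.0015,-0.01,0],"claw":0.03},{"dp":[0,0,0],"turn":[-0.003,-0.02,0],"claw":0.03},{"dp":[0,0,0],"turn":[-0.003,-0.02,0],"claw":0.03}]'; python3 f.py 8
python3 - <<'E'
from h import *
w=snap('wrist','w13.png');crop(w,200,140,110,90,7,'w13z.png')
E
```

```text
t: 15.15
ee_pos: [499.5, -269.8, 78.7]
orientation: [0.212, 3.114, -0.002]
ft_force: [-4.1, 1.1, 0.6]
width: 34.0
t 15.55 F [-4.3   1.11  0.42] Fx' [-4.59 -4.19 -3.43 -4.64 -4.41 -4.8  -4.53 -4.74] -4.41 pos [ 499.93 -269.94   78.73] x' 4.71 w 33.92 M [0.221 0.981 0.026]
t: 15.85
ee_pos: [499.6, -269.9, 78.7]
orientation: [0.211, 3.094, -0.005]
ft_force: [-4.4, 0.8, -0.8]
width: 34.1
t 16.25 F [-4.54  1.3  -0.5 ] Fx' [-4.51 -4.37 -4.69 -5.26 -4.36 -5.33 -4.2  -4.72] -4.68 pos [ 499.94 -269.92   78.75] x' 4.72 w 34.13 M [0.228 1.024 0.012]
```

View pics/w13z.png

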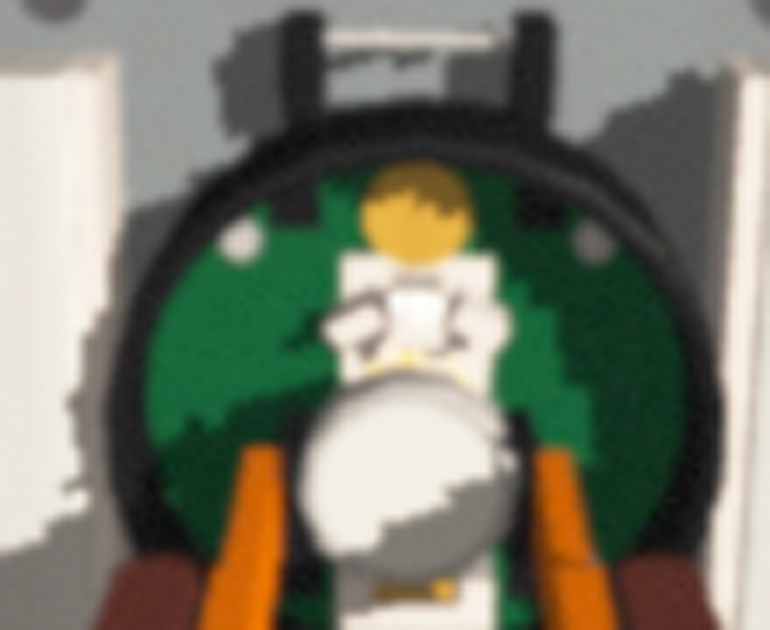

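```bash
python3 -m pendant '[{"dp":[0.0006,-0.0001,0],"turn":[0,0,0],"claw":0.03},{"dp":[0.0006,-0.0001,-0.001],"turn":[0,0,0],"claw":0.03},{"dp":[0.0006,-0.0001,-0.002],"turn":[0,0,0],"claw":0.03},{"dp":[0.0006,-0.0001,-0.002],"turn":[0,0,0],"claw":0.03}]'; python3 f.py 6
python3 -m pendant '[{"dp":[0,0,-0.001],"turn":[0,0,0],"claw":0.03},{"dp":[0,0,-0.002],"turn":[0,0,0],"claw":0.03},{"dp":[0,0,-0.003],"turn":[0,0,0],"claw":0.03},{"dp":[0,0,-0.003],"turn":[0,0,0],"claw":0.03}]'; python3 f.py 6
python3 - <<'E'
from h import *
w=snap('wrist','w14.png');crop(w,200,130,110,90,7,'w14z.png')
E
```

```text
t: 16.7
ee_pos: [500.5, -270.1, 76.6]
orientation: [0.21, 3.094, -0.005]
ft_force: [-5.5, -1.4, 0.1]
width: 33.7
t 17.0 F [-4.91  0.24  0.11] Fx' [-4.52 -5.12 -4.49 -5.03 -5.07 -5.11] -4.89 pos [ 500.48 -270.09   76.72] x' 5.28 w 34.14 M [0.074 1.094 0.007]
t: 17.4
ee_pos: [500.4, -270.0, 73.6]
orientation: [0.21, 3.094, -0.005]
ft_force: [-4.2, 0.1, 0.2]
width: 34.1
t 17.7 F [-4.93  0.07 -0.82] Fx' [-5.36 -5.21 -5.18 -4.78 -4.8  -3.98] -4.89 pos [ 500.43 -270.01   73.69] x' 5.22 w 33.94 M [0.132 1.083 0.009]
```

View pics/w14z.png

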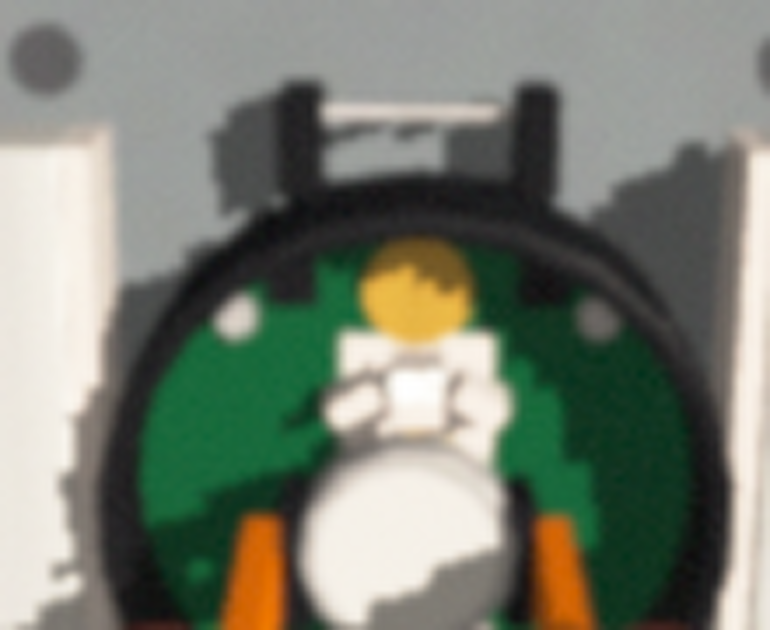

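```bash
python3 -m pendant '[{"dp":[0,0,-0.001],"turn":[0,0,0],"claw":0.03},{"dp":[0,0,-0.003],"turn":[0,0,0],"claw":0.03},{"dp":[0,0,-0.005],"turn":[0,0,0],"claw":0.03},{"dp":[0,0,-0.005],"turn":[0,0,0],"claw":0.03}]'; python3 f.py 6
python3 -m pendant '[{"dp":[0,0,-0.0008],"turn":[0,0,0],"claw":0.03},{"dp":[0,0,-0.0008],"turn":[0,0,0],"claw":0.03}]'; python3 f.py 6
```

```text
t: 18.15
ee_pos: [500.4, -270.0, 68.6]
orientation: [0.21, 3.094, -0.005]
ft_force: [-5.2, 0.7, -0.8]
width: 33.8
t 18.45 F [-4.81  0.35 -1.01] Fx' [-5.07 -4.43 -4.63 -4.67 -4.58 -5.49] -4.81 pos [ 500.49 -270.02   68.74] x' 5.28 w 33.97 M [ 0.119  1.072 -0.02 ]
t: 18.65
ee_pos: [500.6, -270.1, 68.1]
orientation: [0.21, 3.094, -0.005]
ft_force: [-4.4, 0.1, 0.2]
width: 34.2
t 18.95 F [-5.06  0.52  0.26] Fx' [-4.75 -5.42 -5.76 -4.87 -4.74 -4.96] -5.09 pos [ 500.6  -270.11   68.05] x' 5.4 w 33.94 M [ 0.17   1.088 -0.005]
```

```bash
python3 -m pendant '[{"dp":[0,0,-0.0005],"turn":[0,0,0],"claw":0.03},{"dp":[0,0,-0.0005],"turn":[0,0,0],"claw":0.03}]'; python3 f.py 6
python3 - <<'E'
from h import *
w=snap('wrist','w15.png');s=snap('scene','s15.png');a=cv2.resize(w['pixels'][120:220,200:310],None,fx=4,fy=4);b=cv2.resize(s['pixels'][130:175,200:245],(400,400),interpolation=2);cv2.imwrite('pics/c15.png',np.hstack([a[:400],b]))
E
```

```text
t: 19.15
ee_pos: [500.5, -270.1, 67.4]
orientation: [0.21, 3.094, -0.005]
ft_force: [-4.4, 0.6, -0.5]
width: 34.1
t 19.45 F [-4.89  0.53  0.35] Fx' [-5.52 -4.63 -4.65 -4.95 -5.34 -4.4 ] -4.91 pos [ 500.51 -270.06   67.46] x' 5.31 w 34.19 M [ 0.124  1.098 -0.003]
```

View pics/c15.png

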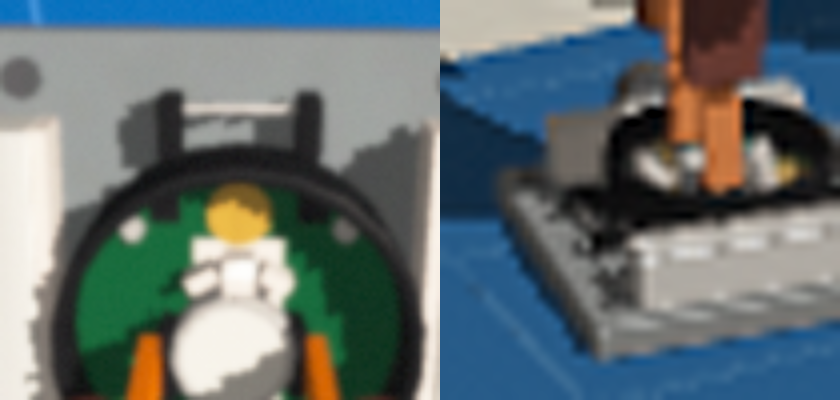

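```bash
python3 -m pendant '[{"dp":[0,0,-0.0005],"turn":[0,0,0],"claw":0.03},{"dp":[0,0,-0.0005],"turn":[0,0,0],"claw":0.03}]'; python3 f.py 6
python3 -m pendant '[{"dp":[0,0,-0.0005],"turn":[0,0,0],"claw":0.03},{"dp":[0,0,-0.0005],"turn":[0,0,0],"claw":0.03}]'; python3 f.py 6
```

```text
t: 19.75
ee_pos: [500.9, -270.2, 67.2]
orientation: [0.21, 3.093, -0.005]
ft_force: [-4.8, 0.7, 2.3]
width: 34.0
t 20.05 F [-4.07  1.1   3.7 ] Fx' [-4.09 -4.08 -3.09 -4.66 -5.   -4.24] -4.19 pos [ 500.82 -270.19   67.22] x' 5.63 w 34.08 M [0.253 0.952 0.003]
t: 20.25
ee_pos: [501.2, -270.3, 67.0]
orientation: [0.21, 3.093, -0.006]
ft_force: [-4.2, 1.8, 7.2]
width: 34.2
t 20.55 F [-3.83  1.32  6.37] Fx' [-3.9  -4.3  -3.61 -4.02 -4.68 -3.4 ] -3.98 pos [ 501.21 -270.29   67.04] x' 6.03 w 33.97 M [0.412 0.822 0.022]
```

```bash
python3 -m pendant '[{"dp":[0,0,0.0003],"turn":[0,0,0],"claw":0.034},{"dp":[0,0,0.0003],"turn":[0,0,0],"claw":0.0345},{"dp":[0,0,0.0003],"turn":[0,0,0],"claw":0.035},{"dp":[0,0,0.0003],"turn":[0,0,0],"claw":0.0355},{"dp":[0,0,0.0003],"turn":[0,0,0],"claw":0.036},{"dp":[0,0,0.0003],"turn":[0,0,0],"claw":0.0365},{"dp":[0,0,0.0003],"turn":[0,0,0],"claw":0.0365},{"dp":[0,0,0.0003],"turn":[0,0,0],"claw":0.0365}]'; python3 f.py 6
python3 - <<'E'
from h import *
w=snap('wrist','w16.png');crop(w,200,120,110,100,6,'w16z.png')
E
```

```text
t: 21.35
ee_pos: [500.6, -270.1, 66.8]
orientation: [0.21, 3.094, -0.005]
ft_force: [0.1, -0.1, -0.2]
width: 36.7
t 21.65 F [-0.02 -0.28 -0.55] Fx' [-0.26 -0.33  0.06  0.73  0.11 -0.18] 0.02 pos [ 500.54 -270.08   66.79] x' 5.34 w 36.52 M [0.037 0.034 0.007]
```

View pics/w16z.png

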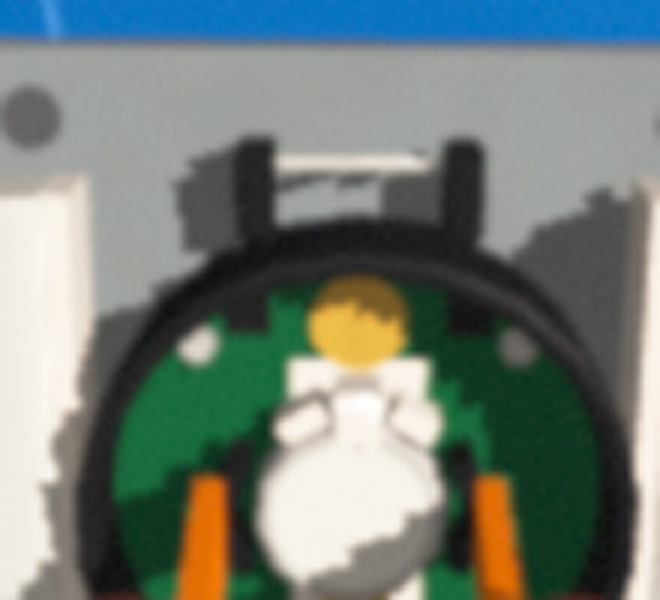

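```bash
python3 -m pendant '[{"dp":[0,0,0.003],"turn":[0,0,0],"claw":0.0365},{"dp":[0,0,0.008],"turn":[0,0,0],"claw":0.0365},{"dp":[0,0,0.016],"turn":[0,0,0],"claw":0.0365},{"dp":[0,0,0.03],"turn":[0,0,0],"claw":0.0365},{"dp":[0,0,0.055],"turn":[0.003,0.02,0],"claw":0.0365},{"dp":[0.03,0,0.09],"turn":[0.006,0.04,0],"claw":0.0365},{"dp":[0.06,-0.01,0.09],"turn":[0.006,0.04,0],"claw":0.0365},{"dp":[0.06,-0.01,0.09],"turn":[0.006,0.04,0],"claw":0.0365}]'
python3 - <<'E'
from h import *
w=snap('wrist','w17.png');s=snap('scene','s17.png');crop(w,190,60,120,110,5.4,'w17z.png');crop(s,190,60,110,110,5.4,'s17z.png');o=ctrl.get_obs();print(o['ee_pos'],o['orientation'],o['width'])
E
```

```text
t: 22.5
ee_pos: [565.1, -281.6, 160.1]
orientation: [0.211, 3.127, -0.005]
ft_force: [-0.8, 0.5, -0.7]
width: 36.6
[ 560.36461868 -279.8852474   157.33023676] [-2.12683503e-01 -3.13436192e+00  1.03080144e-04] 36.832095129650504
```

View pics/w17z.png

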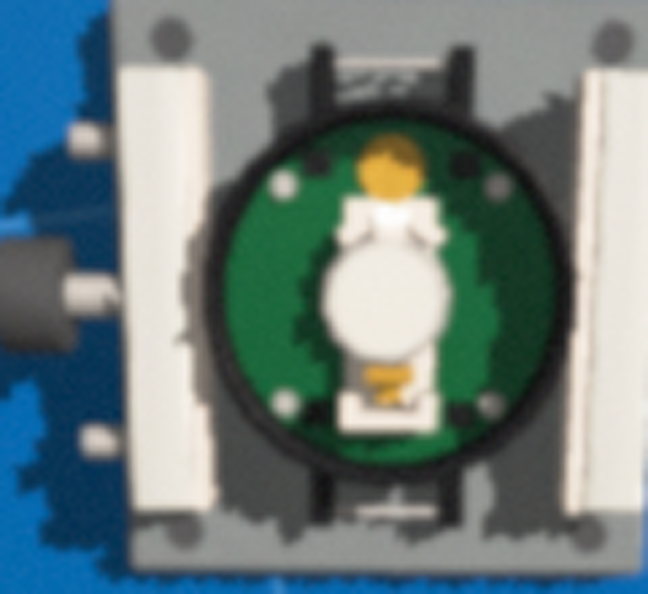

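View pics/s17z.png

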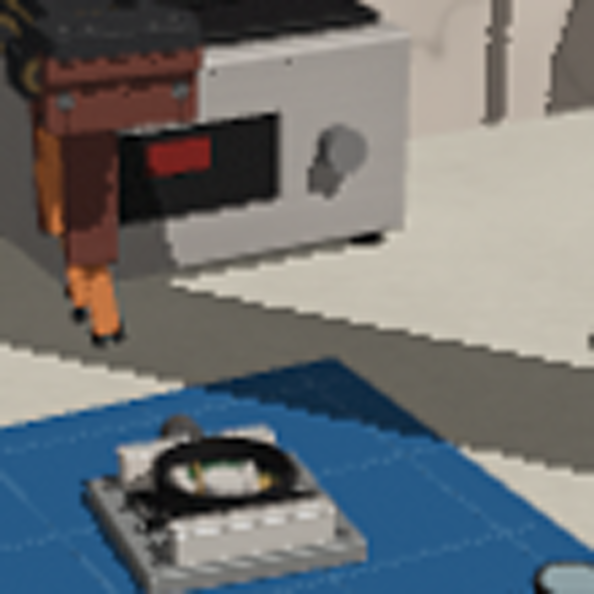

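Run:
```python
from h import *
a=load('w17.png')['pixels'];b=load('w5.png')['pixels']
cv2.imwrite('pics/c17.png',np.hstack([cv2.resize(x[170:300,190:325],None,fx=2.9,fy=2.9) for x in (b,a)]))
```

```text
(no output)
```

View pics/c17.png

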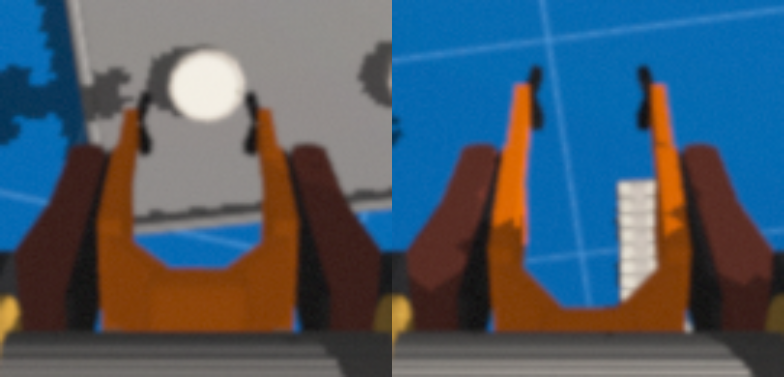

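Run:
```python
from h import *
w5=load('w5.png');w17=load('w17.png')
# camera in tool frame from w5 nominal: TCP cmd (514.3,233.8,90)
T5=np.array([514.3,233.8,90.]);y=np.radians(103.46)
def tool(yaw): ty=np.array([np.cos(yaw),np.sin(yaw),0]);tz=np.array([0,0,-1.]);return np.c_[np.cross(ty,tz),ty,tz]
A=tool(y);Rc=A.T@R.from_rotvec(w5['rotation']).as_matrix();c=A.T@(w5['xyz']-T5);print(c)
f=192/np.tan(np.radians(w5['fov_y']/2))
def at(uv,z):
    v=Rc@np.array([(uv[0]-w5['cx'])/f,-(uv[1]-w5['cy'])/f,-1]);return c+v*(z-c[2])/v[2]
print(at((258.3,212.4),40),at((258.5,203.8),40))
# top-crossbar inner edge rows: w5 (y=268) w17 (308): z about -30
for r in (268,308): print(at((258,170+r/2.9),-37))
```

```text
[  75.80922599   -1.02777112 -161.40770315]
[ 1.46401885 -0.70481256 40.        ] [ 8.46133706 -0.56869989 40.        ]
[  3.10765866  -0.91447252 -37.        ]
[ -4.81171465  -0.89763679 -37.        ]
```

```bash
python3 -m pendant '[{"dp":[0,0.03,0.02],"turn":[0,0,0.05],"claw":0.0365},{"dp":[0,0.07,0.02],"turn":[0,0,0.1],"claw":0.0365},{"dp":[0.005,0.115,0.02],"turn":[0,0,0.15],"claw":0.0365},{"dp":[0.005,0.16,0.02],"turn":[0,0,0.2],"claw":0.0365},{"dp":[0.01,0.205,0.02],"turn":[0,0,0.25],"claw":0.0365},{"dp":[0.0128,0.245,0.02],"turn":[0,0,0.31],"claw":0.0365},{"dp":[0.0128,0.2699,0.02],"turn":[0,0,0.374],"claw":0.0365},{"dp":[0.0128,0.2699,0.02],"turn":[0,0,0.374],"claw":0.0365}]'
python3 - <<'E'
from h import *
imaging.get_image('top');imaging.get_image('top')
w=snap('wrist','w18.png');s=snap('scene','s18.png');t=snap('top','t18.png');crop(s,200,50,120,140,4.2,'s18z.png');crop(w,190,140,140,150,4,'w18z.png');o=ctrl.get_obs();print(o['ee_pos'],o['orientation'],o['width'])
E
```

```text
t: 23.4
ee_pos: [571.4, -7.5, 176.4]
orientation: [0.38, -3.116, -0.001]
ft_force: [0.1, 0.2, -0.5]
width: 36.1
[572.82497718 -11.42185481 176.66313082] [ 3.69868817e-01 -3.11913429e+00  1.65151305e-04] 36.81389592041045
```

View pics/s18z.png

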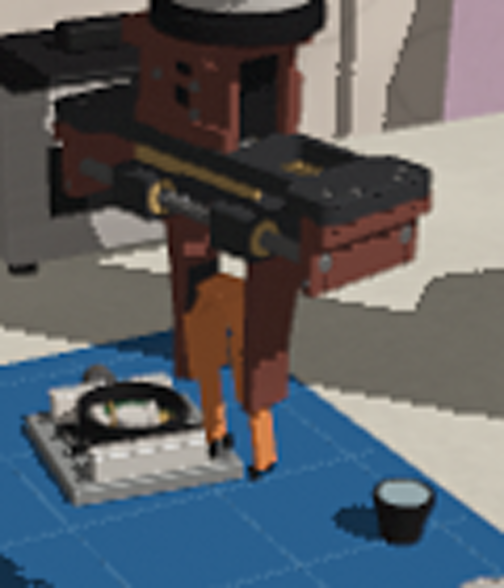

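View pics/w18z.png

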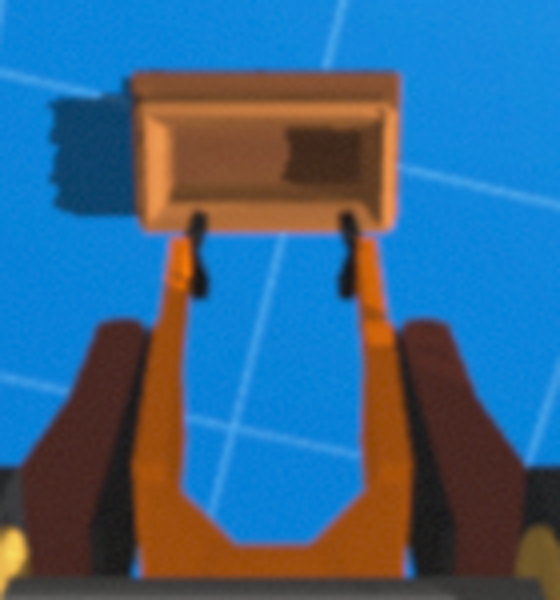

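```bash
cat > tl.py <<'E'
from h import *
w5=load('w5.png')
T5=np.array([514.3,233.8,90.]);y=np.radians(103.46)
def tool(yaw): ty=np.array([np.cos(yaw),np.sin(yaw),0]);tz=np.array([0,0,-1.]);return np.c_[np.cross(ty,tz),ty,tz]
A=tool(y);Rc=A.T@R.from_rotvec(w5['rotation']).as_matrix();c=A.T@(w5['xyz']-T5)
f=192/np.tan(np.radians(w5['fov_y']/2))
def at(uv,z):
    v=Rc@np.array([(uv[0]-w5['cx'])/f,-(uv[1]-w5['cy'])/f,-1]);return c+v*(z-c[2])/v[2]
E
python3 - <<'E'
from tl import *
for z in (-30,-35,-40,-45,-50,-55): print(z,at((258,262.4),z)[0].round(2),at((258,276.2),z)[0].round(2))
# model: rigid tilt about pivot, points jaw(1.46,40), bar (b,zb)
for zb in (-40,-45,-48):
    b=at((258,262.4),zb)[0]
    from scipy.optimize import fsolve
    def eq(p,piv=None):
        th,pz=p
        def rot(x,z): dx=x;dz=z-pz; return dx*np.cos(th)+dz*np.sin(th), pz+dz*np.cos(th)-dx*np.sin(th)
        j=rot(1.46,40);k=rot(b,zb)
        return [at((258,203.8),j[1])[0]-j[0], at((258,276.2),k[1])[0]-k[0]]
    print(zb,b,fsolve(eq,[0.15,-10]))
E
```

```text
-30 -0.97 -9.34
-35 1.95 -6.1
-40 4.87 -2.86
-45 7.79 0.38
-50 10.71 3.62
-55 13.63 6.86
-40 4.868412650925052 [0.18689278 0.45974097]
-45 7.790007059542191 [ 0.16716592 -3.91378411]
-48 9.542963704712477 [ 0.15694637 -6.6166206 ]
```

```bash
python3 -m pendant '[{"dp":[0,0,0],"turn":[0.018,-0.075,0],"claw":0.0365},{"dp":[0,0,0],"turn":[0.0361,-0.1507,0],"claw":0.0365},{"dp":[0,0,0],"turn":[0.0361,-0.1507,0],"claw":0.0365},{"dp":[0,0,0],"turn":[0.0361,-0.1507,0],"claw":0.0365},{"dp":[0,0,0],"turn":[0.0361,-0.1507,0],"claw":0.0365}]'
python3 - <<'E'
from h import *
imaging.get_image('top')
w=snap('wrist','w19.png');s=snap('scene','s19.png');crop(s,200,70,90,140,4.2,'s19z.png');crop(w,180,140,150,120,5,'w19z.png');o=ctrl.get_obs();print(o['ee_pos'],o['orientation'],o['width'])
E
```

```text
t: 24.15
ee_pos: [574.1, -10.7, 177.1]
orientation: [-0.354, 2.967, 0.026]
ft_force: [-0.6, -0.1, -0.5]
width: 36.3
[573.9348018  -10.18541986 176.81286717] [-0.35502696  2.96666451  0.02666215] 36.75768180164031
```

View pics/s19z.png

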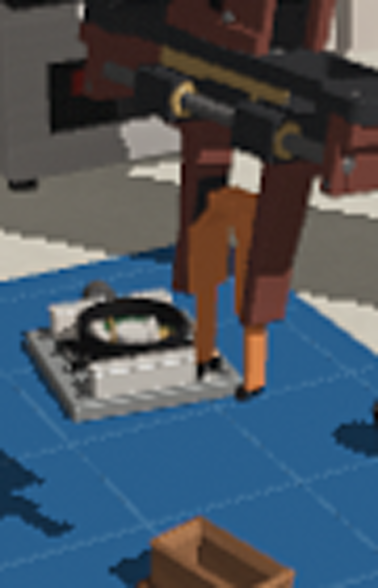

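View pics/w19z.png

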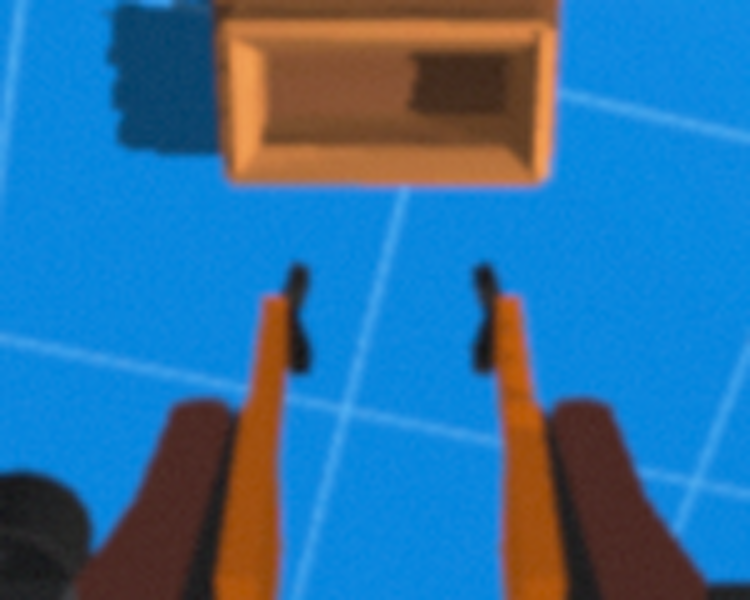

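Run:
```python
from h import *
w=load('w19.png');s=load('s19.png')
crop(s,235,135,40,40,15,'s19j.png')
r=tri([(w,(276.8,203.6)),(s,(259.5,162.9))]);l=tri([(w,(239.6,203.6)),(s,(250,156.9))]);print(r,l,(r+l)/2)
for z in (130,134,137): print(z,plane(w,[[258.2,203.6]],z))
c=np.array([[222,20],[555,15],[548,185],[228,185]])/5+[180,140]
p=plane(w,c,35);print(p,p.mean(0))
e=p[1]-p[0];print(np.degrees(np.arctan2(e[1],e[0])),[np.linalg.norm(p[i]-p[i-1]) for i in range(4)])
```

```text
[568.54979009   3.56541712 136.17697814] [574.55904253 -24.39207671 137.98382007] [571.55441631 -10.4133298  137.08039911]
130 [[575.70116743  -9.97990815 130.        ]]
134 [[573.68418218 -10.4688198  134.        ]]
137 [[572.17144325 -10.83550353 137.        ]]
[[562.42931476 -50.37240714  35.        ]
 [544.63494826  18.49737158  35.        ]
 [582.4962069   28.05931169  35.        ]
 [599.47454493 -42.01323712  35.        ]] [572.25875371 -11.45724024  35.        ]
104.48707868053447 [np.float64(37.976634944116505), np.float64(71.13146912043312), np.float64(39.050039745470116), np.float64(72.10011136803338)]
```

View pics/s19j.png

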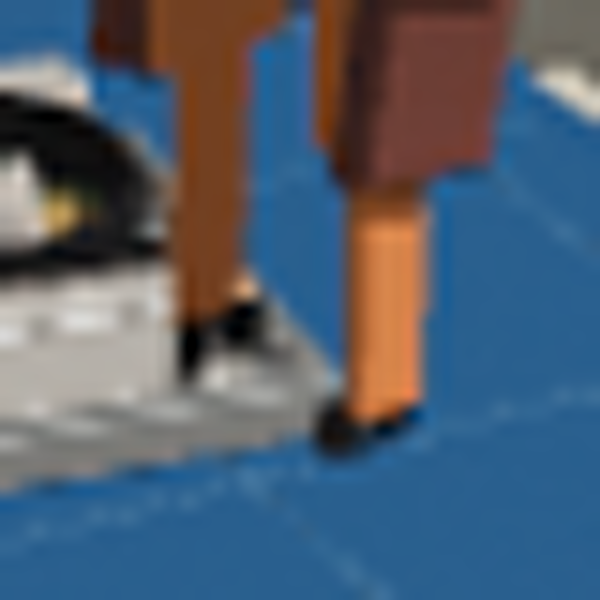

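```bash
python3 -m pendant '[{"dp":[0,-0.0005,-0.03],"turn":[0,0,0],"claw":0.0365},{"dp":[0,-0.0005,-0.065],"turn":[0,0,0],"claw":0.0365},{"dp":[0,-0.0005,-0.088],"turn":[0,0,0],"claw":0.0365},{"dp":[0,-0.0005,-0.093],"turn":[0,0,0],"claw":0.0365},{"dp":[0,-0.0005,-0.093],"turn":[0,0,0],"claw":0.0365},{"dp":[0,-0.0005,-0.093],"turn":[0,0,0],"claw":0.0365}]'
python3 - <<'E'
from h import *
w=snap('wrist','w20.png');s=snap('scene','s20.png');crop(s,205,110,90,120,5,'s20z.png');crop(w,180,140,150,120,5,'w20z.png');o=ctrl.get_obs();print(o['ee_pos'],o['width'],o['ft_force'])
E
```

```text
t: 24.9
ee_pos: [574.3, -10.6, 84.8]
orientation: [-0.355, 2.965, 0.026]
ft_force: [-0.3, 0.2, -0.2]
width: 36.6
[574.480728   -10.69962325  85.23374642] 36.32628385360665 [-0.41906064 -0.52881732 -1.25298082]
```

View pics/s20z.png

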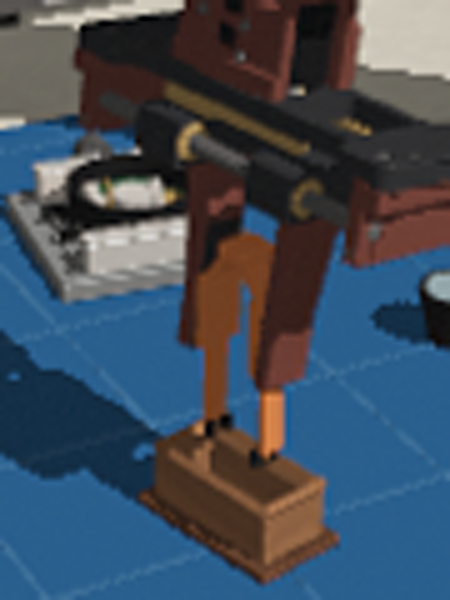

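View pics/w20z.png

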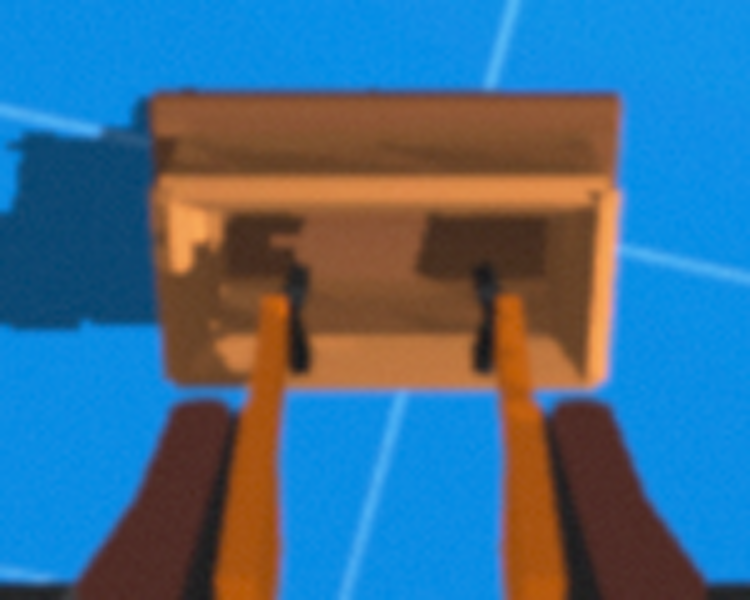

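Run:
```python
from h import *
w=load('w20.png')
for z in(42,43.5,45): print(plane(w,[[258.2,203.6]],z))
c=np.array([[155,178],[617,188],[603,386],[170,384]])/5+[180,140]
p=plane(w,c,35);print(p,p.mean(0),[np.linalg.norm(p[i]-p[i-1]) for i in range(4)])
print((p[0]+p[2])/2,(p[1]+p[3])/2)
s=load('s20.png');r=tri([(w,(276.8,203.6)),(s,(205+263/5,110+459/5))]);l=tri([(w,(239.6,203.6)),(s,(205+217/5,110+426/5))]);print(r,l,(r+l)/2)
```

```text
[[573.85127203 -10.63065823  42.        ]]
[[573.09172646 -10.81491049  43.5       ]]
[[572.33218089 -10.99916274  45.        ]]
[[562.44744335 -50.65127617  35.        ]
 [547.29679942  18.67815483  35.        ]
 [581.39786542  27.09449229  35.        ]
 [597.87421049 -42.2054565   35.        ]] [572.25407967 -11.77102139  35.        ] [np.float64(36.419605973875306), np.float64(70.96556922161149), np.float64(35.124314070850346), np.float64(71.23168431244724)]
[571.92265439 -11.77839194  35.        ] [572.58550495 -11.76365083  35.        ]
[569.896994     3.61943052  42.24411408] [576.06715489 -24.75378074  44.27676452] [572.98207444 -10.56717511  43.2604393 ]
```

```bash
python3 -m pendant '[{"dp":[-0.0008,-0.0009,0],"turn":[0,0,0],"claw":0.0365},{"dp":[-0.0008,-0.0009,-0.006],"turn":[0,0,0],"claw":0.0365},{"dp":[-0.0008,-0.0009,-0.014],"turn":[0,0,0],"claw":0.0365},{"dp":[-0.0008,-0.0009,-0.022],"turn":[0,0,0],"claw":0.0365},{"dp":[-0.0008,-0.0009,-0.028],"turn":[0,0,0],"claw":0.0365},{"dp":[-0.0008,-0.0009,-0.030],"turn":[0,0,0],"claw":0.0365},{"dp":[-0.0008,-0.0009,-0.030],"turn":[0,0,0],"claw":0.0365}]';python3 f.py 4
python3 -m pendant '[{"dp":[0,0,-0.0015],"turn":[0,0,0],"claw":0.0365},{"dp":[0,0,-0.0015],"turn":[0,0,0],"claw":0.0365}]';python3 f.py 4
```

```text
t: 25.7
ee_pos: [572.2, -11.5, 53.1]
orientation: [-0.355, 2.967, 0.027]
ft_force: [-0.0, 0.3, -0.5]
width: 36.9
t 25.9 F [-0.3   0.06 -0.88] Fx' [-0.97  0.05 -0.   -0.28] -0.3 pos [572.71 -11.58  53.99] x' 38.51 w 36.47 M [ 0.025  0.098 -0.015]
t: 26.1
ee_pos: [572.5, -11.6, 52.3]
orientation: [-0.355, 2.966, 0.027]
ft_force: [1.0, 0.4, -0.4]
width: 36.6
t 26.3 F [-0.14 -0.15 -0.79] Fx' [ 0.17 -0.43 -0.   -0.21] -0.12 pos [572.58 -11.57  52.32] x' 38.37 w 36.78 M [0.047 0.069 0.006]
```

```bash
python3 -m pendant '[{"dp":[0,0,-0.001],"turn":[0,0,0],"claw":0.0365},{"dp":[0,0,-0.001],"turn":[0,0,0],"claw":0.0365}]';python3 f.py 4
python3 -m pendant '[{"dp":[0,0,-0.001],"turn":[0,0,0],"claw":0.0365},{"dp":[0,0,-0.001],"turn":[0,0,0],"claw":0.0365}]';python3 f.py 4
python3 - <<'E'
from h import *
w=snap('wrist','w21.png');s=snap('scene','s21.png');crop(s,205,110,90,120,5,'s21z.png');crop(w,180,140,150,120,5,'w21z.png')
E
```

```text
t: 26.5
ee_pos: [572.5, -11.6, 51.2]
orientation: [-0.355, 2.967, 0.027]
ft_force: [0.2, 0.1, -0.5]
width: 36.6
t 26.7 F [ 0.05 -0.19 -0.21] Fx' [ 0.12 -0.15  0.03  0.32] 0.08 pos [572.52 -11.58  51.25] x' 38.32 w 36.4 M [0.032 0.089 0.015]
t: 26.9
ee_pos: [572.4, -11.6, 50.2]
orientation: [-0.355, 2.967, 0.027]
ft_force: [-0.2, -0.2, -1.1]
width: 36.8
t 27.1 F [-0.09  0.13 -0.34] Fx' [ 0.25 -0.18 -0.25 -0.27] -0.11 pos [572.55 -11.58  50.28] x' 38.35 w 36.65 M [0.006 0.08  0.015]
```

View pics/s21z.png

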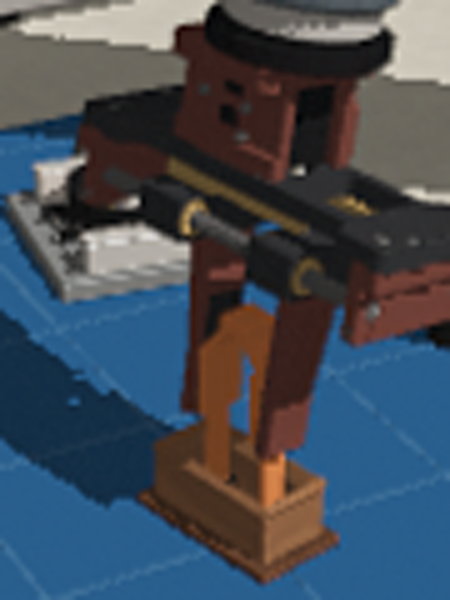

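View pics/w21z.png

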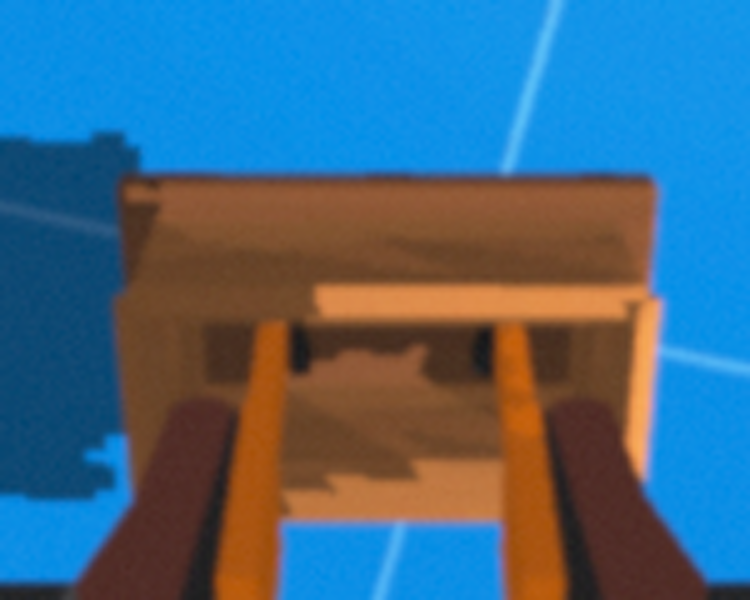

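```bash
python3 -m pendant '[{"dp":[0,0,-0.001],"turn":[0,0,0],"claw":0.0365},{"dp":[0,0,-0.001],"turn":[0,0,0],"claw":0.0365}]';python3 f.py 4
python3 -m pendant '[{"dp":[0,0,-0.001],"turn":[0,0,0],"claw":0.0365},{"dp":[0,0,-0.001],"turn":[0,0,0],"claw":0.0365}]';python3 f.py 4
```

```text
t: 27.4
ee_pos: [573.1, -11.5, 49.8]
orientation: [-0.355, 2.965, 0.027]
ft_force: [-1.0, -0.1, 4.6]
width: 37.1
t 27.6 F [-0.62  0.52  5.03] Fx' [-0.99 -0.42 -0.05 -1.32] -0.69 pos [572.98 -11.54  49.71] x' 38.77 w 36.62 M [0.15  0.091 0.005]
t: 27.8
ee_pos: [573.2, -11.5, 48.9]
orientation: [-0.355, 2.965, 0.027]
ft_force: [-0.3, 1.0, 7.4]
width: 36.5
t 28.0 F [-0.77  0.68  6.6 ] Fx' [-0.76 -1.72 -0.39 -0.57] -0.86 pos [573.24 -11.55  48.92] x' 39.02 w 36.6 M [0.198 0.012 0.021]
```

```bash
python3 -m pendant '[{"dp":[0,0,0.0008],"turn":[0,0,0],"claw":0.0375},{"dp":[0,0,0.0008],"turn":[0,0,0],"claw":0.0385},{"dp":[0,0,0.0008],"turn":[0,0,0],"claw":0.0395},{"dp":[0,0,0.0008],"turn":[0,0,0],"claw":0.042},{"dp":[0,0,0.0008],"turn":[0,0,0],"claw":0.05},{"dp":[0,0,0.0008],"turn":[0,0,0],"claw":0.065},{"dp":[0,0,0.0008],"turn":[0,0,0],"claw":0.08},{"dp":[0,0,0.0008],"turn":[0,0,0],"claw":0.08}]'
python3 - <<'E'
from h import *
w=snap('wrist','w22.png');s=snap('scene','s22.png');crop(s,205,110,90,120,5,'s22z.png');crop(w,180,140,150,150,4,'w22z.png');print(ctrl.get_obs()['width'])
E
```

```text
t: 28.8
ee_pos: [572.4, -11.6, 49.0]
orientation: [-0.355, 2.967, 0.027]
ft_force: [-0.6, 0.2, -0.5]
width: 71.1
78.03222259961687
```

View pics/s22z.png

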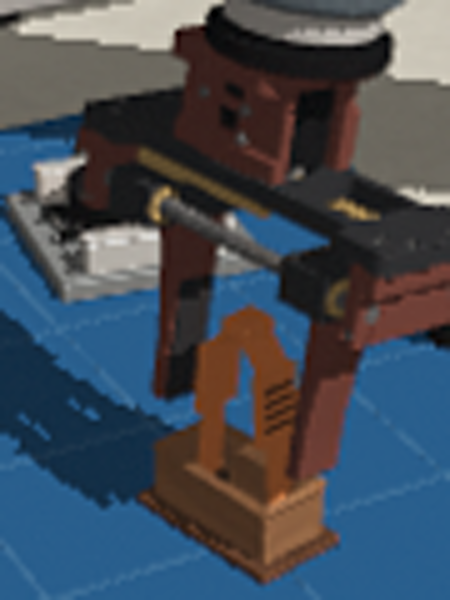

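View pics/w22z.png

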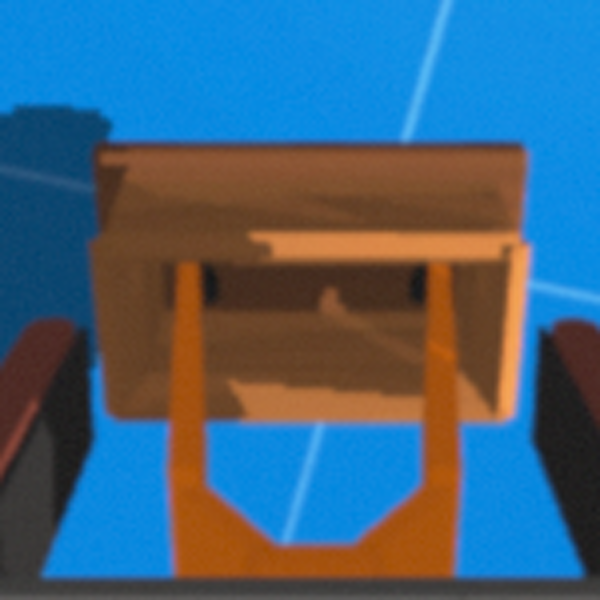

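Tongs stand free between the open fingers; retract straight up and check everything.

```bash
python3 -m pendant '[{"dp":[0,0,0.01],"turn":[0,0,0],"claw":0.0878},{"dp":[0,0,0.03],"turn":[0,0,0],"claw":0.0878},{"dp":[0,0,0.06],"turn":[0,0,0],"claw":0.0878},{"dp":[0,0,0.1],"turn":[0,0,0],"claw":0.0878},{"dp":[0,0,0.14],"turn":[0,0,0],"claw":0.0878},{"dp":[0,0,0.16],"turn":[-0.0361,0.1507,0],"claw":0.0878},{"dp":[0,0,0.16],"turn":[-0.0361,0.1507,0],"claw":0.0878}]'
python3 - <<'E'
from h import *
imaging.get_image('top')
w=snap('wrist','w23.png');s=snap('scene','s23.png');t=snap('top','t23.png')
a=cv2.resize(s['pixels'][165:230,230:280],(300,390),interpolation=2);b=cv2.resize(w['pixels'][130:215,210:310],(450,382),interpolation=2);c=cv2.resize(s['pixels'][130:175,200:265],(300,208),interpolation=2)
o=np.zeros((600,760,3),np.uint8);o[:390,:300]=a;o[:382,305:755]=b;o[391:599,:300]=c;cv2.imwrite('pics/c23.png',o);print(ctrl.get_obs()['t'])
E
```

```text
t: 29.6
ee_pos: [576.5, -11.5, 214.0]
orientation: [-0.373, 3.113, -0.003]
ft_force: [0.9, 0.4, 1.2]
width: 88.1
29.8
```

View pics/c23.png

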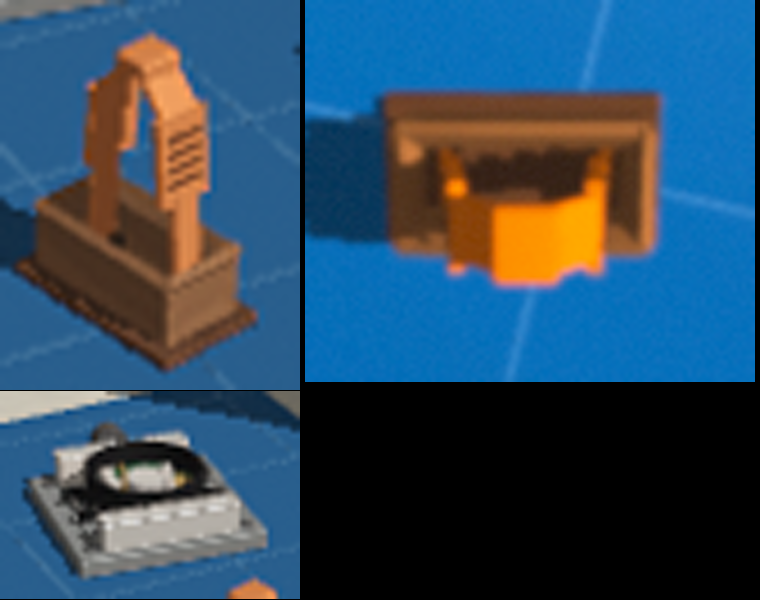

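View pics/w23.png

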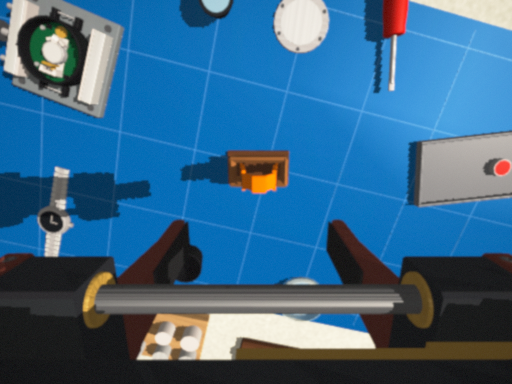

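View pics/t23.png

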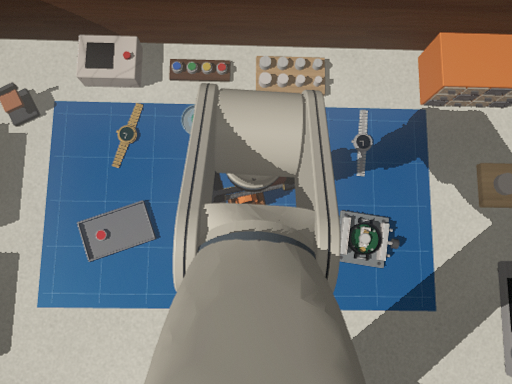

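Run:
```python
from h import *
w=load('w17.png');V=np.array([495.5,-267.7]);a=np.radians(-8.5);ex=np.array([np.cos(a),np.sin(a)]);ey=np.array([-ex[1],ex[0]])
q=plane(w,np.array([[386,297],[322,297],[451,297]])/5.4+[190,60],29.7)[:,:2]-V;print(np.c_[q@ex,q@ey])
w=load('w23.png');b=np.array([210,130])
print(plane(w,np.array([[(492-305),205],[(550-305),205],[(550-305),285],[(492-305),285]])/4.5+b,105).mean(0))
p=plane(w,np.array([[395-305,118],[655-305,120],[655-305,255],[392-305,252]])/4.5+b,35);print(p.mean(0))
ctrl.close_job()
```

```text
[[ -0.47254437  -0.99543292]
 [ -0.31744593 -13.01140361]
 [ -0.63002558  11.20513763]]
[570.46605538 -12.58983955 105.        ]
[572.32273093 -11.32120784  35.        ]
the job is handed in; nothing more can be done
```

I fitted the fresh cell into the dive computer with the tongs, stood the tongs back in their stand, and handed the job in at about 30 s of the 72 s. The hand-in gives no verdict, so what follows is my own checks.

**Fitting the cell:**
- I felt for the spring contact and pushed it to about 4.9 N, which is past the hook-clearing force and well under the 9 N limit.
- I then lowered the cell past the hook to the holder floor, pressing down with about 6 N, and opened the tongs to 36.5 mm so the spring slid it back under the hook.

**Final checks:**
- **Cell:** After release the wrist force was near zero. The wrist picture showed the cell against its stops under the hook, about 0.5 mm (x) and 1 mm (y) from the middle of the vise.
- **Tongs:** They stand upright and released in the pocket. Their top measured about 2 mm from the stand's centre, roughly the accuracy of the camera calibration.
- **Other things:** The gripper is clear of everything. The spent cell and the bystanders I could see look unmoved. The arm hid part of the top view, so the dish and pot were only partly seen and I checked none of them by measurement.

**What disagreed or went off plan:**
- The tongs tilted about 0.16 rad in the grip during the pushing. I leaned the tool to cancel it before putting them back.
- After the cell was released I could not measure the spring's force on it, only see that it was in place.

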